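Change the rotor of a micro-centrifuge and build up its lid and clamping knob

TASK

Change the centrifuge over from strips to tubes: first take the square strip rotor off the spindle and put it away on the post of the round rotor stand, then fit the round twelve-hole rotor on the centrifuge's spindle, lay the rotor lid over it and finally put the black clamping knob on top. Each part must sit level and fully home on the one below; lower the parts into place rather than dropping them, and do not knock over or push away the bottle and the tube rack.

Things in the scene. Friction and masses are not known exactly. Their poses are not given: they have to be found in the camera images.
- strip_rotor_hub (a point): Square strip rotor, at the start seated on the centrifuge's spindle. Grey body 84 x 84 mm, 24 mm high, four sloping sides of eight small holes; upright round aluminium hub in its middle, 30 mm thick, top 46 mm above the underside, 17 mm bore right through. Grip it by the hub. Point: on the hub's axis, 38 mm above the underside; z up. About 0.16 kg.
- angle_rotor_hub (a point): Round twelve-hole rotor lying level on the bench. Aluminium, 112 mm wide, rim 24 mm above its underside; the face with the holes falls like a funnel from the rim to 6 mm at the hub. Upright round hub 30 mm thick, top 46 mm above the underside, 17 mm bore right through. Grip it by the hub. Point: on the hub's axis, 38 mm above the underside; z up. About 0.24 kg.
- lid_collar (a point): Rotor lid lying collar up: dark grey disc 108 mm wide, 4 mm thick, with an upright open collar in its middle, outside 44 mm, inside 37 mm, top 26 mm above the underside. Grip the collar's outside. On the rotor it goes round the hub; the disc rests on the rim, collar top then 50 mm above the spindle seat. Point: on the axis, 18 mm above the underside; z up. 0.09 kg.
- knob_grip (a point): Black clamping knob standing upright: flange 45 mm wide and 6 mm high at the bottom, round fluted grip 30 mm thick above it, 34 mm high in all. A 15 mm bore, 20 mm deep, from below slides over the spindle's tip (pushed on, not screwed); the flange then rests on the lid's collar. Point: on its axis, 20 mm above its underside; z up. About 0.06 kg.
- spindle_seat (a point): Centrifuge spindle: centre of its 30 mm wide seat, 86 mm above the bench, on which the rotor's underside rests. A steel post rises 64 mm from it: 13 mm thick at the seat, 9 mm from 14 to 54 mm up, 5 mm at the tip. Bowl round it 160 mm wide, rim 134 mm above the bench. Machine fixed, 225 mm wide; its open lid, 330 mm high, stands 150 mm from the spindle towards +x of this frame. z up.
- stand_seat (a point): Round rotor stand, fixed on the bench: dark steel foot 90 mm wide and 14 mm high with an upright steel post. Point: centre of its 30 mm wide seat, 20 mm above the bench, on which the rotor's underside rests; the post rises 64 mm above it and is shaped like the spindle. z up.
- bottle_mid (a point): Amber reagent bottle standing among the parts, 50 mm in diameter, 115 mm high; this point is its middle, 57 mm above the bench. A bystander: leave it standing where it is.
- rack_mid (a point): White rack of green-capped blood tubes, 58 x 206 mm and 88 mm high with the caps, at the far side of the bench; this point is 30 mm above its underside. A bystander: leave it where it is.
Not all that is in view belongs to the job. Leave any pink look-alike of the part that bears angle_rotor_hub alone. What is shaped like the part that bears knob_grip but blue is not meant.

How it is judged:
By the outcome, as a careful person would: the job done as asked, in the order asked, and still so for the second after the job is handed in, with the robot touching nothing.
It also fails if it takes over 138 s, if anything falls off the work surface, if the arm or the gripper's body presses on something with over 40 N, if the wrist force passes 120 N, or if a joint passes its speed limit or range.

ROBOT

A 6-joint arm with a two-finger parallel gripper is mounted at the origin on the work surface. World frame = base frame: x ahead of the robot, y to its left, z up, the work surface at z = 0. Lengths are in m, angles in rad, forces in N, time in s.
With the tool pointing down it reaches from about 0.3 to 1 m from the base axis. Payload 5.1 kg.
Tool frame: the origin (TCP) lies at the very end of the fingers, on their centre line; the grasp point (between the pads) lies 19 mm behind it; z points along the fingers, y is the direction in which the jaws open and shut (so a half turn about z gives the same grasp; the last joint's range is limited). The gripper opens to 95 mm and grips with 3 to 60 N. Pads are 20 mm wide; open, the fingers measure 119 mm over their backs; the gripper's body (75 mm by 180 mm) begins 59 mm behind the grasp point.
Start: joints at [1.136, 0.124, 1.65, -0, 1.367, -0.083], TCP at [0.224, 0.61, 0.215] pointing down, gripper open.
Joint ranges: [-2.61, 2.61], [-1.02, 2.33], [0.03, 2.71], [-1.35, 4.49], [0.32, 2.68], [-2.91, 2.91]. Speed limits (rad/s): [2.57, 2.57, 3.14, 3.14, 3.14, 3.14].

INTERFACE

Orientations are given as a unit quaternion [x, y, z, w].
In Python, from station import get_obs, optics, order, finder gives the robot as it stands. The module is installed in compiled form; this text tells all that it offers.
- The arm moves only by the shell command python3 -m creep 'ROWS' [OPENING] [FORCE]. ROWS is a JSON object of lists of equal length, an entry for each row: "travel": the shift along the tool's x, y, z normalised to -1 to 1, where 1 is 300 mm, a list of three; "rot": the turn, a rotation vector about the tool's x, y, z normalised to -1 to 1, where 1 is 60 degrees, a list of three. In form: {"travel": [[x, y, z], ...], "rot": [[rx, ry, rz], ...]}. A call has 1 to 10 rows; each row is the pose to reach, as a shift and turn from the pose commanded when the call began, along the tool's axes at that moment; what a row does not reach only later rows make up. A row lasts 1/8 s, in which the tool goes at most 62.5 mm and 10.7 degrees, less where a joint would pass 70% of its speed; a pose out of reach is approached as far as the arm can. A call with a number of a shift or a turn outside -1 to 1 is refused whole. A call with a gripper value outside its range is refused whole. OPENING is the gripper's target within -1 to 1 (fully open at 1, half-way at 0, shut at -1), set as the call begins (- or left out, the last holds). The fingers move at their own pace and stop on an object; FORCE is the grip in N (left out, the last holds). Time passes only in rows, so rows that repeat a pose let the fingers close. It gives the time, the measured TCP pose, the force and the opening at its end, in the units of the state.
- get_obs(): the state, without advancing time (a new reading comes with each control period).
- optics.grab_frame(name): name is "scene" or "top" or "wrist"; returns the picture (420x560x3 uint8, red, green, blue); there is no depth.
- optics.camera_params(name): a dict with "fx", "fy", "cx", "cy" (pixels), "world_from_camera" (4x4, takes a point from camera to world coordinates). Camera axes: x right, y down, z forward; pixel columns grow to the right and rows downward; lengths in m; the calibration is good to about 2 mm. A picture is of the moment at which its call begins: read the wrist's pose just before it. camera_params takes no time and is no camera call; for the wrist camera it gives the pose at the moment of the call.
- order.sign_off(): hands the job in, once; it reports no verdict.
Trained networks look in the newest picture that a camera, given by its name, has taken for a name from the list of things; names that differ only in an ending like _2 or _b are one class to them, and where a whole thing is asked for, a point or a joint stands for the part that bears it (a point fixed in the world has none). Each returns a list of dicts, best first, with "score" (0 to 1); they miss things now and then, are a little off and sometimes report something else, mostly with a low value. They report only what shows in the picture. A call takes as long as a camera call. They do not tell look-alikes from the thing itself.
- finder.outline_of(camera, name): "mask" (420x560 bool, what is visible of it) and "box" ([left, top, width, height] in pixels, round what is visible of it).
The state is a dict: "clock": time; "joint_positions": joint angles; "qvel": joint speeds; "effort": joint torques, N m; "position": TCP position; "eef_rot": TCP orientation; "wrist_force": force on the tool from outside, world axes, zero at the start; "moment": the same for the moment, N m; "opening": finger opening in m.
Only numpy, scipy, OpenCV 4.12 (cv2) and the standard library are available. Lean on these libraries where they do the work, as an engineer would, in place of code of your own. Each camera call takes 0.05 s, during which the arm holds its last target.

## Working session

There is one attempt and no reset: what is moved stays moved. The work goes in short steps, Python scripts to look and compute and a shell command to move; the robot and the scene stay as the last step left them, time stands still between calls to the robot, and variables do not carry over. Pictures are saved under pics/ and viewed, and the job is handed in when it is done.

```bash
mkdir -p pics; python3 - <<'E'
from station import get_obs, optics
import cv2,json
for n in ["scene","top","wrist"]:
    im=optics.grab_frame(n); cv2.imwrite(f"pics/{n}0.png",im[:,:,::-1])
    p=optics.camera_params(n); print(n,p["fx"],p["fy"],p["cx"],p["cy"]); print(p["world_from_camera"])
print(get_obs())
E
```

```text
scene 412.7008709686735 412.7008709686735 280.3093547210761 208.5367456881535
[[-0.87868241  0.33667541 -0.33847732  0.85466219]
 [ 0.47739105  0.61388725 -0.62868134  0.6171402 ]
 [-0.00387464 -0.71399728 -0.70013775  0.70823151]
 [ 0.          0.          0.          1.        ]]
top 379.32554510136697 379.32554510136697 275.06826830301014 210.93015862288158
[[-0.02682501 -0.99631198  0.08150373  0.49718604]
 [-0.99960022  0.02600597 -0.01109439  0.08810143]
 [ 0.00893389 -0.08176875 -0.99661129  0.96593599]
 [ 0.          0.          0.          1.        ]]
wrist 374.6753193282392 374.6753193282392 276.6252989585485 217.90665499836976
[[ 0.34465114  0.91095944  0.22664619  0.1600091 ]
 [ 0.93872646 -0.33371567 -0.08617707  0.63410732]
 [-0.00286843  0.2424598  -0.97015721  0.38406228]
 [ 0.          0.          0.          1.        ]]
{'clock': 0.15, 'joint_positions': array([ 1.13640324e+00,  1.24322245e-01,  1.65135149e+00,  1.19902175e-05,
        1.36748200e+00, -8.26114104e-02]), 'qvel': array([-6.06295672e-05, -1.92653591e-03, -5.54375689e-03, -5.57265446e-04,
       -1.15758811e-03, -1.17973160e-04]), 'effort': array([ 7.94392963e-05, -4.18192542e+01, -3.60471833e+01,  7.75308441e-02,
        4.68861032e-02, -7.54312418e-05]), 'position': array([0.2237948 , 0.60973594, 0.21369602]), 'eef_rot': array([ 1.74986445e-01,  9.84570532e-01, -7.54072787e-04, -2.05463189e-04]), 'wrist_force': array([-0.11311126,  0.29924213, -0.50751494]), 'moment': array([-0.01011265,  0.00773295,  0.01677341]), 'opening': 0.09522320128221995}
```

View pics/scene0.png

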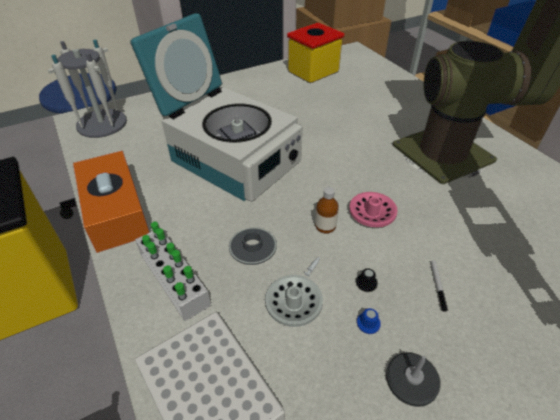

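View pics/top0.png

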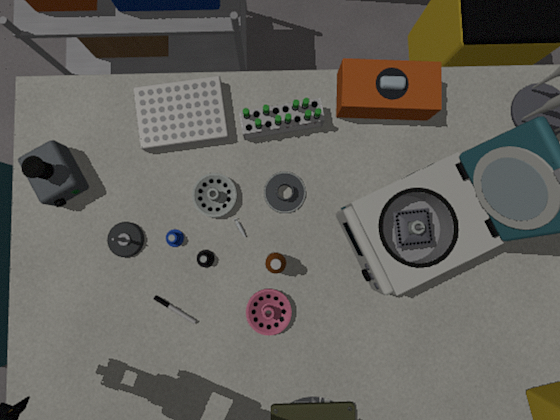

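View pics/wrist0.png

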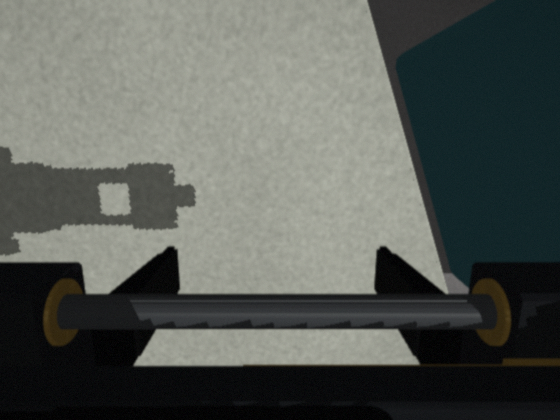

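```bash
cat > h.py <<'E'
from station import get_obs, optics, order, finder
import numpy as np, cv2
def ray(n,uv,p=None):
    p=p or optics.camera_params(n); T=p["world_from_camera"]
    d=T[:3,:3]@np.array([(uv[0]-p["cx"])/p["fx"],(uv[1]-p["cy"])/p["fy"],1.]); return T[:3,3],d
def atz(n,uv,z,p=None):
    o,d=ray(n,uv,p); return o+d*(z-o[2])/d[2]
def proj(n,X,p=None):
    p=p or optics.camera_params(n); T=np.linalg.inv(p["world_from_camera"]); c=T[:3,:3]@np.asarray(X)+T[:3,3]
    return np.array([p["fx"]*c[0]/c[2]+p["cx"],p["fy"]*c[1]/c[2]+p["cy"]])
E
python3 - <<'E'
from h import *
ims={}
for n in ["top","scene"]:
    ims[n]=optics.grab_frame(n)
    for k in ["strip_rotor_hub","angle_rotor_hub","lid_collar","knob_grip","bottle_mid","rack_mid"]:
        for r in finder.outline_of(n,k)[:3]:
            m=r["mask"]; ys,xs=np.nonzero(m); print(n,k,round(r["score"],2),r["box"],round(xs.mean(),1),round(ys.mean(),1))
def crop(n,x,y,w,h,s,o): cv2.imwrite(o,cv2.resize(ims[n][y:y+h,x:x+w,::-1],None,fx=s,fy=s,interpolation=cv2.INTER_CUBIC))
crop("top",340,180,140,120,5,"pics/c1.png")
crop("top",100,160,210,180,3.6,"pics/c2.png")
crop("scene",230,180,220,220,2.7,"pics/c3.png")
crop("scene",150,60,160,140,4,"pics/c4.png")
E
```

```text
top strip_rotor_hub 0.93 [390.4, 208.2, 46.6, 39.7] 412.7 227.4
top angle_rotor_hub 0.96 [245.1, 290.0, 47.3, 46.1] 268.5 311.0
top lid_collar 0.93 [266.0, 171.1, 41.7, 43.1] 284.6 191.4
top knob_grip 0.53 [195.1, 249.4, 22.4, 15.5] 205.2 257.5
top knob_grip 0.5 [164.0, 228.1, 18.7, 18.7] 174.5 237.0
top knob_grip 0.43 [393.4, 208.7, 45.2, 38.8] 413.1 227.6
top bottle_mid 0.7 [266.2, 249.3, 23.6, 23.1] 275.7 262.3
top rack_mid 0.57 [240.2, 97.0, 86.0, 42.3] 281.9 117.6
scene strip_rotor_hub 0.61 [217.3, 121.9, 39.4, 17.6] 237.0 130.2
scene angle_rotor_hub 0.63 [264.5, 275.7, 59.7, 50.8] 293.8 300.4
scene lid_collar 0.68 [227.7, 224.5, 49.9, 39.5] 252.4 245.7
scene lid_collar 0.53 [315.9, 184.4, 23.6, 46.6] 326.9 211.5
scene knob_grip 0.83 [357.9, 310.1, 21.1, 26.5] 368.8 321.1
scene knob_grip 0.7 [354.9, 269.6, 22.2, 21.4] 367.4 280.1
scene knob_grip 0.52 [219.6, 122.6, 36.1, 18.0] 237.8 130.0
scene bottle_mid 0.88 [315.5, 184.4, 23.4, 49.0] 326.6 211.7
scene bottle_mid 0.71 [220.4, 122.8, 35.1, 16.2] 237.9 130.6
scene rack_mid 0.66 [136.7, 220.1, 74.6, 98.1] 173.3 272.8
```

View pics/c1.png

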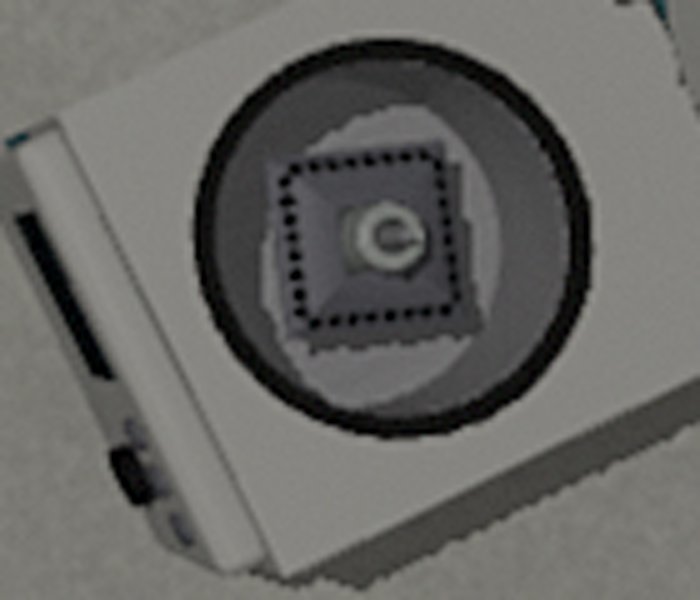

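View pics/c2.png

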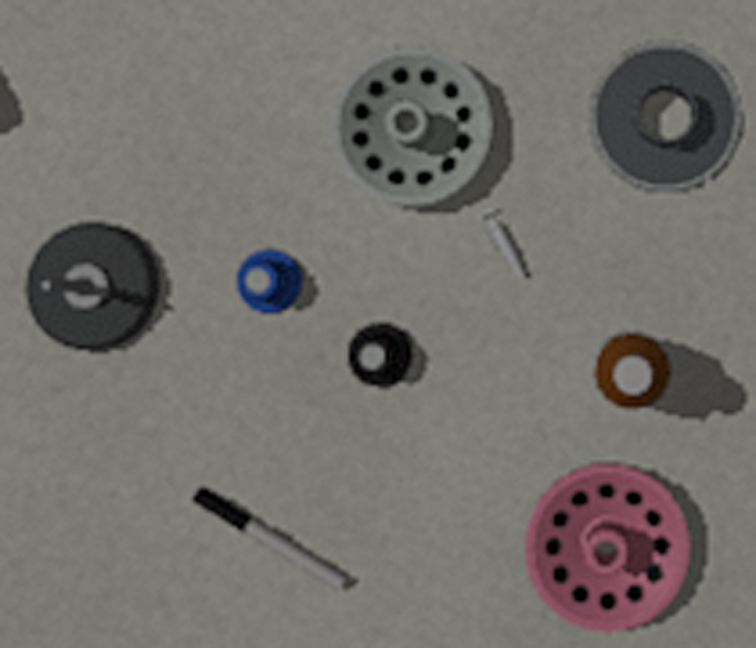

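View pics/c3.png

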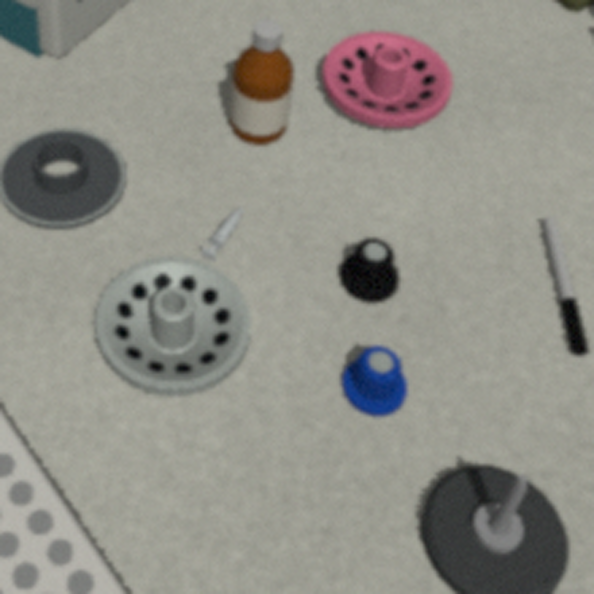

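View pics/c4.png

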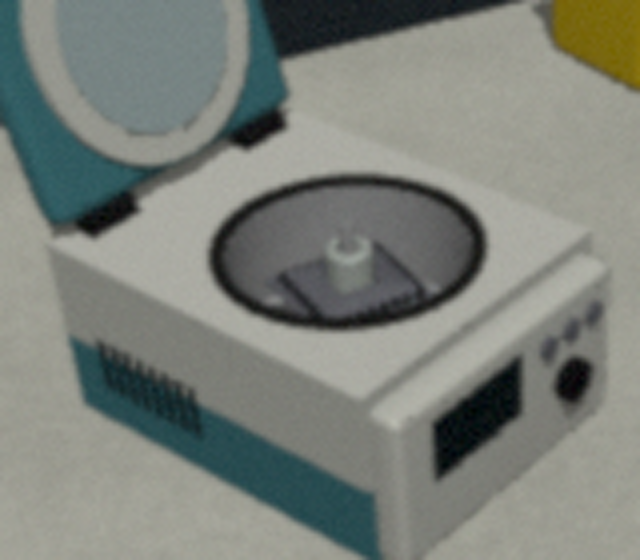

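```bash
python3 - <<'E'
from h import *
L={"strip hubtop":((417.6,227.4),(237.5,121.3),.132),"angle hubtop":((213.1,193.9),(294.1,291.5),.046),
"lid":((285.3,192.5),None,.004),"lidcollar":(None,(253,241.9),.026),"knob":((203.1,259.2),(369.3,272.6),.034),
"standtip":((112.8,239.2),(422.6,357.8),.084),"standseat":((123.6,239.2),(415.2,375.6),.020)}
for k,(a,b,z) in L.items():
    print(k,*[atz(n,u,z).round(4) for n,u in (("top",a),("scene",b)) if u])
E
```

```text
strip hubtop [ 0.5207 -0.2345  0.132 ] [ 0.5203 -0.2312  0.132 ]
angle hubtop [0.618  0.2278 0.046 ] [0.6191 0.2331 0.046 ]
lid [0.6224 0.05   0.004 ]
lidcollar [0.6267 0.0672 0.026 ]
knob [0.4601 0.2561 0.034 ] [0.4596 0.2596 0.034 ]
standtip [0.5136 0.4548 0.084 ] [0.5167 0.4597 0.084 ]
standseat [0.5141 0.4547 0.02  ] [0.5146 0.4614 0.02  ]
```

```bash
cat >> h.py <<'E'
from scipy.spatial.transform import Rotation as Ro
def Rt(yaw): # tool x at yaw deg (world), z down
    a=np.radians(yaw); x=np.array([np.cos(a),np.sin(a),0]); z=np.array([0,0,-1.]); return np.c_[x,np.cross(z,x),z]
def goal(x,y,z,yaw):
    o=get_obs(); R=Ro.from_quat(o["eef_rot"]).as_matrix()
    d=R.T@(np.array([x,y,z])-o["position"]); rv=Ro.from_matrix(R.T@Rt(yaw)).as_rotvec()
    xa=np.degrees(np.arctan2(R[1,0],R[0,0]))
    print("clk",round(o["clock"],2),"tcp",o["position"].round(4),"yaw",xa.round(1),"tilt",np.degrees(np.arccos(-R[2,2])).round(2),"open",round(o["opening"],4),"F",o["wrist_force"].round(1))
    print("travel",(d/.3).round(3),"rot",(np.degrees(rv)/60).round(3),"mm",(np.linalg.norm(d)*1e3).round(1),"q6",o["joint_positions"][5].round(2))
E
python3 - <<'E'
from h import *
goal(.52,-.233,.25,115.5)
E
python3 -m creep '{"travel":[[-0.1,-0.12,-0.04],[-0.2,-0.24,-0.08],[-0.3,-0.36,-0.12],[-0.4,-0.48,-0.14],[-0.5,-0.6,-0.14],[-0.6,-0.72,-0.14],[-0.7,-0.84,-0.14]],"rot":[[0,0,0],[0,0,0],[0,0,0],[0,0,0],[0,0,0],[0,0,0],[0,0,0]]}' 0
python3 - <<'E'
from h import *
goal(.52,-.233,.25,115.5)
E
```

```text
clk 0.85 tcp [0.224  0.6102 0.2147] yaw 159.8 tilt 0.0 open 0.0953 F [-0.1  0.4 -0. ]
travel [-1.895 -2.298 -0.118] rot [0.    0.    0.739] mm 894.3 q6 -0.08
clock: 1.72
position: [0.3346, 0.2998, 0.2569]
eef_rot: [0.175, 0.985, 0.0, 0.0]
wrist_force: [-0.6, -0.6, -0.7]
opening: 0.0477
clk 1.73 tcp [0.3346 0.2998 0.2569] yaw 159.9 tilt 0.05 open 0.0477 F [-0.6 -0.6 -0.7]
travel [-1.192 -1.455  0.023] rot [0.001 0.    0.739] mm 564.2 q6 -0.61
```

```bash

python3 -m creep '{"travel":[[-0.1,-0.12,0],[-0.2,-0.24,0],[-0.3,-0.36,0],[-0.4,-0.48,0],[-0.5,-0.6,0],[-0.6,-0.72,0],[-0.7,-0.84,0.0]],"rot":[[0,0,0.05],[0,0,0.15],[0,0,0.25],[0,0,0.35],[0,0,0.45],[0,0,0.55],[0,0,0.65]]}' 0
python3 - <<'E'
from h import *
goal(.52,-.233,.25,115.5)
E
```

```text
clock: 2.6
position: [0.4449, -0.0092, 0.257]
eef_rot: [0.495, 0.869, 0.0, 0.0]
wrist_force: [0.3, 0.1, -0.5]
opening: 0.0474
clk 2.6 tcp [ 0.4449 -0.0092  0.257 ] yaw 120.6 tilt 0.06 open 0.0474 F [ 0.3  0.1 -0.5]
travel [-0.769 -0.165  0.024] rot [0.001 0.    0.086] mm 236.1 q6 -0.68
```

```bash

python3 -m creep '{"travel":[[-0.15,-0.035,0],[-0.3,-0.07,0.01],[-0.45,-0.1,0.02],[-0.6,-0.13,0.02],[-0.77,-0.165,0.02],[-0.77,-0.165,0.02],[-0.77,-0.165,0.02]],"rot":[[0,0,0.05],[0,0,0.086],[0,0,0.086],[0,0,0.086],[0,0,0.086],[0,0,0.086],[0,0,0.086]]}' 0
python3 - <<'E'
from h import *
goal(.52,-.233,.25,115.5)
im=optics.grab_frame("wrist"); cv2.imwrite("pics/w1.png",im[:,:,::-1])
print(proj("wrist",[.52,-.233,.132]),proj("wrist",[.52,-.233,.15]))
E
```

```text
clock: 3.48
position: [0.5203, -0.2311, 0.2505]
eef_rot: [0.532, 0.847, 0.0, -0.0]
wrist_force: [0.9, 0.1, -0.1]
opening: 0.0477
clk 3.48 tcp [ 0.5203 -0.2311  0.2505] yaw 115.7 tilt 0.05 open 0.0477 F [ 0.9  0.1 -0.1]
travel [-0.005 -0.004  0.002] rot [-0.    -0.001  0.003] mm 2.0 q6 -0.96
[275.13554061 215.63711949] [275.00644583 221.35308257]
```

View pics/w1.png

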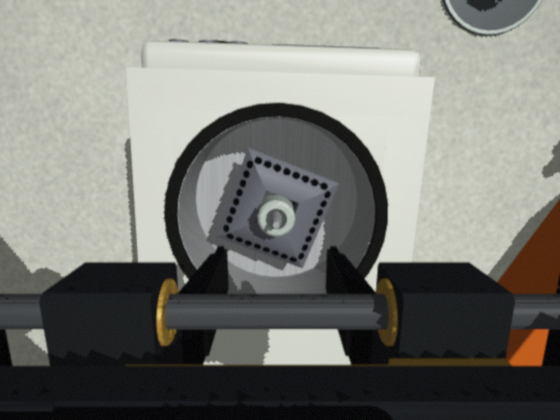

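```bash

python3 - <<'E'
from h import *
im=cv2.imread("pics/w1.png"); cv2.imwrite("pics/w1c.png",cv2.resize(im[140:280,200:350],None,fx=4,fy=4,interpolation=cv2.INTER_CUBIC))
E
```

```text
(no output)
```

View pics/w1c.png

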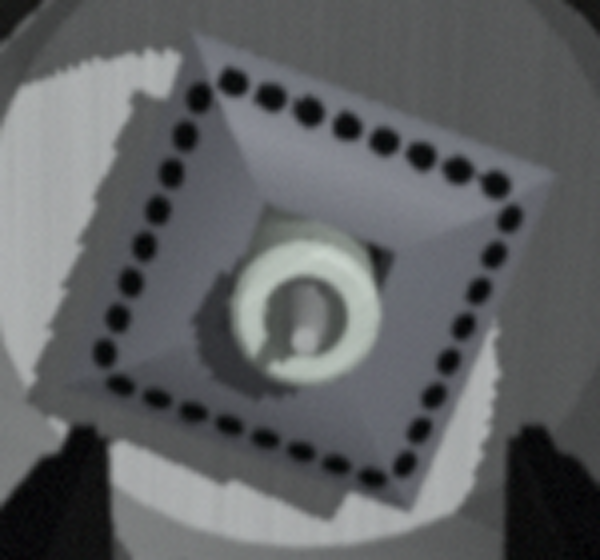

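```bash

python3 - <<'E'
from h import *
print(atz("wrist",(276.5,217.4),.132),atz("wrist",(275.7,225),.150))
p=atz("wrist",(276.5,217.4),.132)
goal(p[0],p[1],.107,115.5)
E
```

```text
[ 0.52160196 -0.23382966  0.132     ] [ 0.52169063 -0.23532019  0.15      ]
clk 3.52 tcp [ 0.5203 -0.2306  0.2506] yaw 115.7 tilt 0.03 open 0.0475 F [-1.2 -0.3 -0.4]
travel [-0.012 -0.001  0.479] rot [ 0.    -0.     0.004] mm 143.7 q6 -0.96
```

```bash

python3 -m creep '{"travel":[[-0.012,0,0.1],[-0.012,0,0.2],[-0.012,0,0.3],[-0.012,0,0.38],[-0.012,0,0.43],[-0.012,0,0.46],[-0.012,0,0.48],[-0.012,0,0.48]],"rot":[[0,0,0],[0,0,0],[0,0,0],[0,0,0],[0,0,0],[0,0,0],[0,0,0],[0,0,0]]}' 0
python3 - <<'E'
from h import *
goal(.5212,-.2338,.107,115.5)
im=optics.grab_frame("wrist"); cv2.imwrite("pics/w2.png",im[:,:,::-1])
E
```

```text
clock: 4.53
position: [0.5226, -0.2345, 0.1102]
eef_rot: [0.532, 0.847, 0.0, 0.0]
wrist_force: [-6.8, 4.4, 12.6]
opening: 0.0475
clk 4.53 tcp [ 0.5226 -0.2345  0.1102] yaw 115.7 tilt 0.02 open 0.0475 F [-6.8  4.4 12.6]
travel [ 0.004 -0.003  0.011] rot [ 0.    -0.     0.003] mm 3.6 q6 -0.96
```

View pics/w2.png

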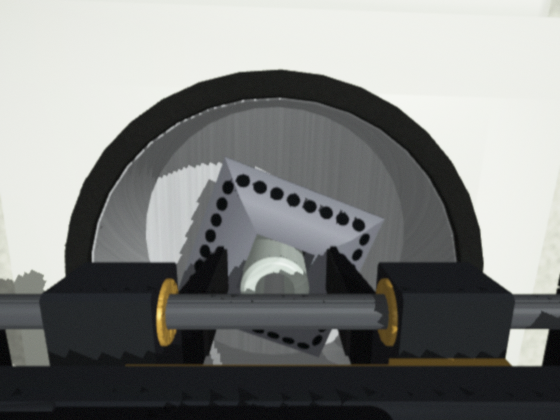

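```bash

python3 -m creep '{"travel":[[0,0,-0.02],[0,0,-0.02],[0,0,-0.02],[0.0,0,-0.02]],"rot":[[0,0,0],[0,0,0],[0,0,0],[0,0,0]]}' -0.2 10
python3 - <<'E'
from h import *
goal(.5214,-.2336,.106,115.5)
E
```

```text
clock: 5.08
position: [0.5219, -0.2346, 0.1123]
eef_rot: [0.532, 0.847, -0.0, -0.0]
wrist_force: [0.3, -0.5, -0.0]
opening: 0.0384
clk 5.08 tcp [ 0.5219 -0.2346  0.1123] yaw 115.7 tilt 0.03 open 0.0384 F [ 0.3 -0.5 -0. ]
travel [ 0.004 -0.     0.021] rot [-0.    -0.     0.003] mm 6.4 q6 -0.96
```

Free again; with the fingers nearer the hub, go down and close.

```bash

python3 -m creep '{"travel":[[0.004,0,0.007],[0.004,0,0.014],[0.004,0,0.021],[0.004,0,0.021]],"rot":[[0,0,0],[0,0,0],[0,0,0],[0,0,0]]}'
python3 -m creep '{"travel":[[0,0,0],[0,0,0],[0,0,0],[0,0,0]],"rot":[[0,0,0],[0,0,0],[0,0,0],[0,0,0]]}' -1 15
python3 - <<'E'
from h import *
goal(.5214,-.2336,.106,115.5)
E
```

```text
clock: 5.58
position: [0.5217, -0.2337, 0.1102]
eef_rot: [0.532, 0.847, -0.0, -0.0]
wrist_force: [-8.0, 4.5, 18.2]
opening: 0.0382
clock: 6.08
position: [0.5221, -0.2347, 0.1102]
eef_rot: [0.532, 0.847, -0.001, 0.001]
wrist_force: [-7.2, 0.9, 16.8]
opening: 0.0304
clk 6.08 tcp [ 0.5221 -0.2347  0.1102] yaw 115.7 tilt 0.15 open 0.0304 F [-7.2  0.9 16.8]
travel [ 0.004 -0.     0.014] rot [-0.001  0.002  0.003] mm 4.4 q6 -0.96
```

```bash

python3 - <<'E'
from h import *
a=optics.grab_frame("scene"); b=optics.grab_frame("wrist")
cv2.imwrite("pics/s3.png",cv2.resize(a[20:240,120:380,::-1],None,fx=3,fy=2.7,interpolation=cv2.INTER_CUBIC)[:600,:780])
cv2.imwrite("pics/w3.png",cv2.resize(b[140:370,150:410,::-1],None,fx=2.6,fy=2.6,interpolation=cv2.INTER_CUBIC))
E
```

```text
(no output)
```

View pics/s3.png

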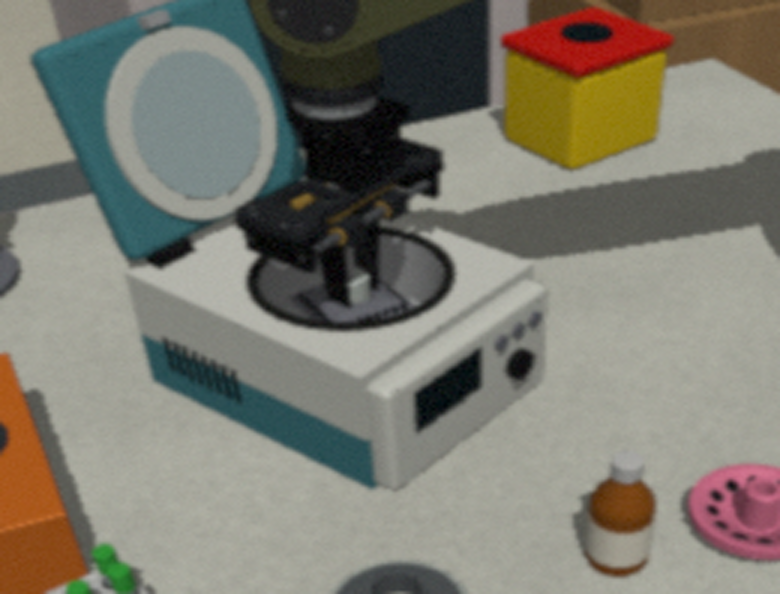

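View pics/w3.png

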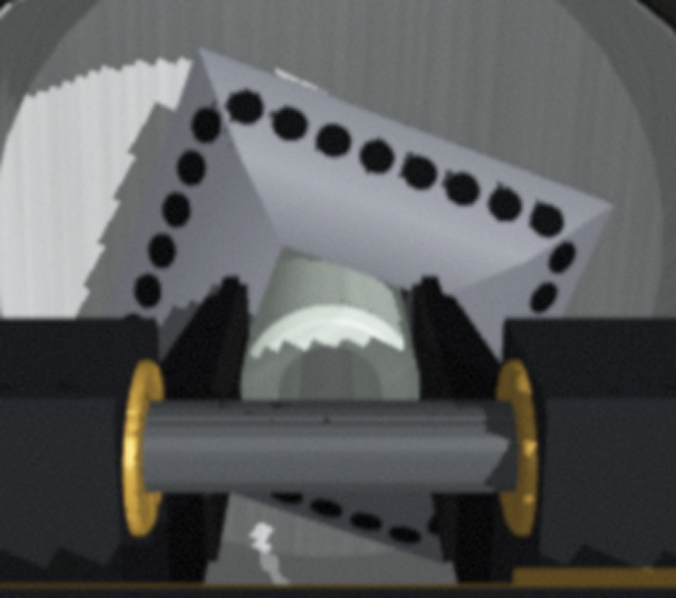

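```bash

python3 - <<'E'
from h import *
o=get_obs(); R=Ro.from_quat(o["eef_rot"]).as_matrix()
F=o["wrist_force"];M=o["moment"]; print(F,M,"tool F",R.T@F,"tool M",R.T@M)
print("r perp (world)",np.cross(F,M)/(F@F), "tool", R.T@np.cross(F,M)/(F@F), "F.M",F@M/np.linalg.norm(F))
print(proj("wrist",o["position"]))
E
```

```text
[-7.12317887  1.4094651  15.30888789] [ 0.0969172   1.40930112 -0.0345651 ] tool F [  4.32175832  -5.81622669 -15.31607749] tool M [1.22793974 0.69850554 0.03116615]
r perp (world) [-0.07532021  0.00431045 -0.03544312] tool [ 0.03663366 -0.06597939  0.03539241] F.M 0.04525870392889274
[276.52472468 269.54943746]
```

```bash

python3 -m creep '{"travel":[[0,0,-0.005],[0,0,-0.01],[0,0,-0.015],[0.0,0,-0.02],[0.0,0,-0.02]],"rot":[[0,0,0],[0,0,0],[0,0,0],[0,0,0],[0,0,0]]}' -1 25
python3 - <<'E'
from h import *
goal(.5214,-.2336,.106,115.5); o=get_obs(); print(o["moment"])
E
```

```text
clock: 6.8
position: [0.5212, -0.2331, 0.1116]
eef_rot: [0.532, 0.847, 0.0, -0.001]
wrist_force: [0.5, -0.2, -1.9]
opening: 0.0301
clk 6.8 tcp [ 0.5212 -0.2331  0.1116] yaw 115.7 tilt 0.08 open 0.0301 F [ 0.5 -0.2 -1.9]
travel [-0.002 -0.     0.019] rot [-0.001 -0.001  0.003] mm 5.6 q6 -0.96
[-0.07844805  0.06138008 -0.02134284]
```

```bash

python3 -m creep '{"travel":[[0,0,-0.03],[0,0,-0.06],[0,0,-0.1],[0.0,0,-0.15],[0.0,0,-0.2],[0,0,-0.26],[0,0,-0.32],[0,0,-0.37],[0,0,-0.37]],"rot":[[0,0,0],[0,0,0],[0,0,0],[0,0,0],[0,0,0],[0,0,0],[0,0,0],[0,0,0],[0,0,0]]}'
python3 - <<'E'
from h import *
goal(.515,.457,.23,160)
im=optics.grab_frame("wrist"); cv2.imwrite("pics/w4.png",im[:,:,::-1])
E
```

```text
clock: 7.92
position: [0.5224, -0.234, 0.2255]
eef_rot: [0.532, 0.847, 0.0, 0.002]
wrist_force: [0.7, 0.7, -1.6]
opening: 0.0301
clk 7.92 tcp [ 0.5224 -0.234   0.2255] yaw 115.7 tilt 0.19 open 0.0301 F [ 0.7  0.7 -1.6]
travel [ 2.087  0.976 -0.019] rot [ 0.001  0.003 -0.739] mm 691.1 q6 -0.96
```

View pics/w4.png

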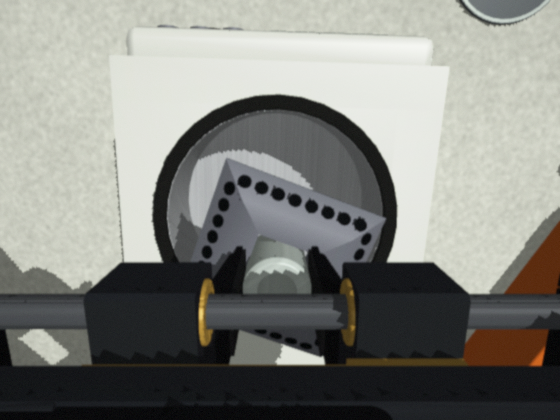

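```bash

python3 -m creep '{"travel":[[0.08,0.04,0],[0.2,0.095,0],[0.35,0.165,0],[0.5,0.235,0],[0.65,0.305,0],[0.8,0.375,0],[0.95,0.445,0]],"rot":[[0,0,0],[0,0,0],[0,0,0],[0,0,0],[0,0,0],[0,0,0],[0,0,0]]}'
python3 -m creep '{"travel":[[0.15,0.07,0],[0.3,0.14,0],[0.45,0.21,0],[0.6,0.28,0],[0.7,0.33,0],[0.78,0.365,0],[0.8,0.375,0],[0.8,0.375,0]],"rot":[[0,0,0],[0,0,0],[0,0,0],[0,0,0],[0,0,0],[0,0,0],[0,0,0],[0,0,0]]}'
python3 - <<'E'
from h import *
goal(.515,.457,.23,115.7)
im=optics.grab_frame("wrist"); cv2.imwrite("pics/w5.png",im[:,:,::-1])
for z in (.02,.084): print(proj("wrist",[.515,.457,z]))
E
```

```text
clock: 8.85
position: [0.5175, 0.0827, 0.2222]
eef_rot: [0.532, 0.847, -0.001, -0.001]
wrist_force: [0.6, 0.3, -2.7]
opening: 0.03
clock: 9.85
position: [0.5154, 0.3458, 0.2224]
eef_rot: [0.532, 0.847, -0.001, -0.0]
wrist_force: [0.2, 0.4, -2.0]
opening: 0.0298
clk 9.85 tcp [0.5154 0.3458 0.2224] yaw 115.7 tilt 0.1 open 0.0298 F [ 0.2  0.4 -2. ]
travel [ 0.335  0.159 -0.026] rot [-0.002  0.001  0.   ] mm 111.5 q6 0.06
[327.81430848  88.51973105]
[338.46869839  81.06787252]
```

View pics/w5.png

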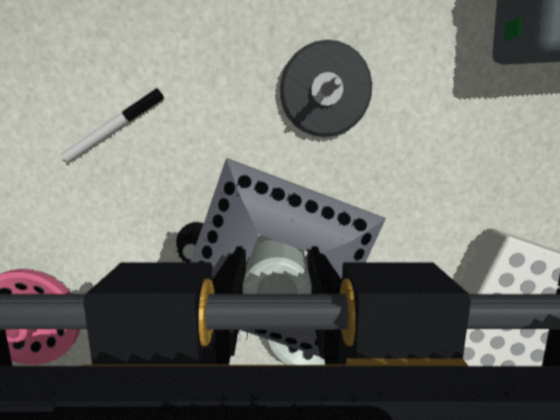

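```bash

python3 - <<'E'
from h import *
im=cv2.imread("pics/w5.png"); cv2.imwrite("pics/w5c.png",cv2.resize(im[30:150,265:385],None,fx=5,fy=5,interpolation=cv2.INTER_CUBIC))
E
```

```text
(no output)
```

View pics/w5c.png

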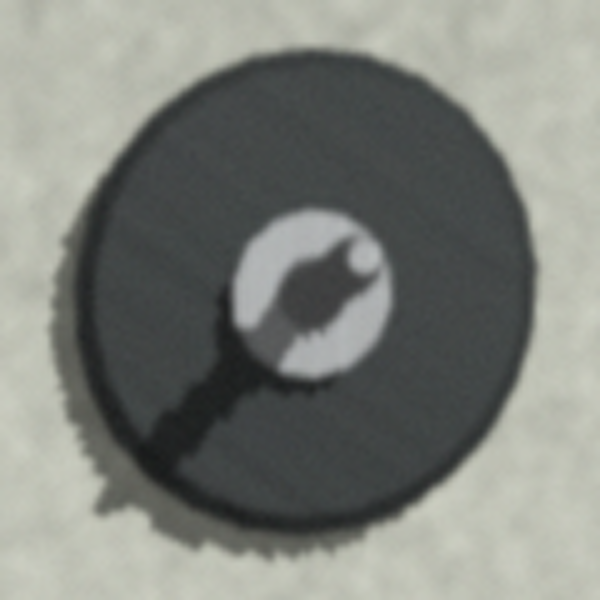

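```bash

python3 - <<'E'
from h import *
print(atz("wrist",(327.6,88.8),.02),atz("wrist",(337.6,81.6),.084))
o=get_obs(); R=Ro.from_quat(o["eef_rot"]).as_matrix()
for dx in (-.004,0,.004):
    c=o["position"]+R@[dx,0,-.022]; print(dx,proj("wrist",c),[proj("wrist",c+R@[.015*s,0,0]).round(1) for s in (1,)],[proj("wrist",c+R@[0,.015*s,0]).round(1) for s in (1,-1)])
im=cv2.imread("pics/w5.png"); cv2.imwrite("pics/w5d.png",cv2.resize(im[150:300,200:360],None,fx=4,fy=4,interpolation=cv2.INTER_CUBIC))
goal(.5155,.4564,.13,115.7)
E
```

```text
[0.51493392 0.45668973 0.02      ] [0.51457408 0.4563614  0.084     ]
-0.004 [276.468091   297.51051046] [array([276.5, 264.8])] [array([311.2, 297.5]), array([241.7, 297.5])]
0 [276.46651363 288.94577277] [array([276.5, 255.9])] [array([311.5, 289. ]), array([241.5, 288.9])]
0.004 [276.46491701 280.27646477] [array([276.5, 246.8])] [array([311.7, 280.3]), array([241.3, 280.3])]
clk 9.9 tcp [0.5156 0.3454 0.2227] yaw 115.7 tilt 0.08 open 0.03 F [ 0.7 -0.5 -1.6]
travel [0.334 0.16  0.309] rot [-0.001  0.001 -0.001] mm 144.6 q6 0.06
```

View pics/w5d.png

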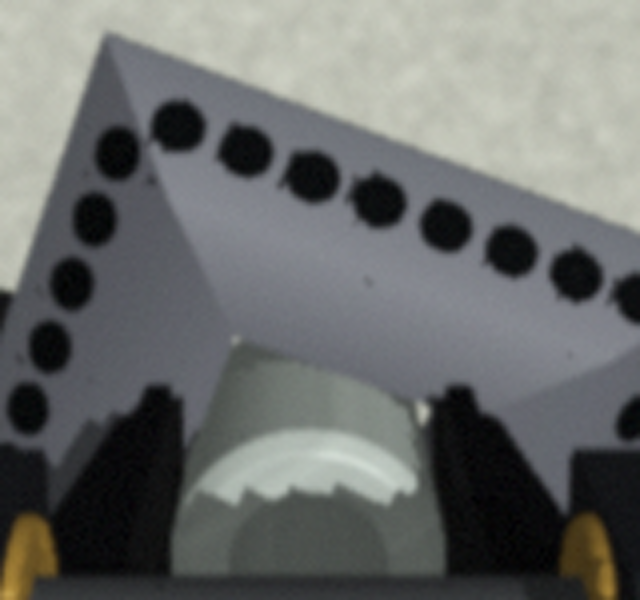

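```bash

python3 -m creep '{"travel":[[0.1,0.05,0],[0.2,0.095,0.0],[0.29,0.135,0.05],[0.33,0.16,0.1],[0.335,0.162,0.17],[0.335,0.162,0.24],[0.335,0.162,0.28],[0.335,0.162,0.3],[0.335,0.162,0.3]],"rot":[[0,0,0],[0,0,0],[0,0,0],[0,0,0],[0,0,0],[0,0,0],[0,0,0],[0,0,0],[0,0,0]]}'
python3 - <<'E'
from h import *
goal(.5145,.457,.0445,115.7)
im=optics.grab_frame("scene"); cv2.imwrite("pics/s6.png",cv2.resize(im[230:420,300:540,::-1],None,fx=3,fy=3,interpolation=cv2.INTER_CUBIC))
E
```

```text
clock: 11.02
position: [0.5161, 0.4575, 0.1332]
eef_rot: [0.532, 0.846, -0.0, -0.0]
wrist_force: [0.2, -0.8, -2.0]
opening: 0.0297
clk 11.03 tcp [0.5161 0.4575 0.1332] yaw 115.7 tilt 0.02 open 0.0297 F [ 0.2 -0.8 -2. ]
travel [ 0.001 -0.005  0.296] rot [-0.     0.    -0.001] mm 88.7 q6 0.2
```

View pics/s6.png

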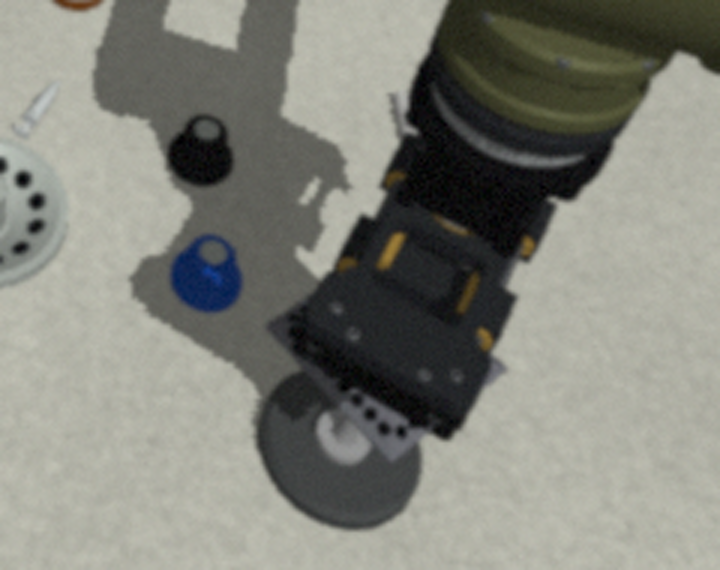

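```bash

python3 -m creep '{"travel":[[0,-0.004,0.03],[0,-0.004,0.06],[0,-0.004,0.09],[0,-0.004,0.12],[0,-0.004,0.14],[0,-0.004,0.16],[0,-0.004,0.16]],"rot":[[0,0,0],[0,0,0],[0,0,0],[0,0,0],[0,0,0],[0,0,0],[0,0,0]]}'
python3 - <<'E'
from h import *
goal(.5145,.457,.0445,115.7)
E
```

```text
clock: 11.95
position: [0.5146, 0.4571, 0.0846]
eef_rot: [0.532, 0.847, -0.001, -0.0]
wrist_force: [-0.1, 0.5, -1.4]
opening: 0.0298
clk 11.95 tcp [0.5146 0.4571 0.0846] yaw 115.7 tilt 0.06 open 0.0298 F [-0.1  0.5 -1.4]
travel [ 0.    -0.     0.134] rot [-0.001  0.    -0.   ] mm 40.1 q6 0.2
```

No contact force with the post ~25 mm inside the bore; going on slowly.

```bash

python3 -m creep '{"travel":[[0,0,0.02],[0,0,0.04],[0,0,0.06],[0,0,0.08],[0,0,0.095],[0,0,0.105],[0,0,0.115],[0,0,0.115]],"rot":[[0,0,0],[0,0,0],[0,0,0],[0,0,0],[0,0,0],[0,0,0],[0,0,0],[0,0,0]]}'
python3 -m creep '{"travel":[[0,0,0.005],[0,0,0.01],[0,0,0.015],[0,0,0.02],[0,0,0.02]],"rot":[[0,0,0],[0,0,0],[0,0,0],[0,0,0],[0,0,0]]}'
python3 - <<'E'
from h import *
goal(.5145,.457,.0445,115.7)
E
```

```text
clock: 12.95
position: [0.5148, 0.4572, 0.0506]
eef_rot: [0.532, 0.847, -0.0, -0.0]
wrist_force: [0.7, 0.0, -1.5]
opening: 0.0297
clock: 13.58
position: [0.5148, 0.4572, 0.0447]
eef_rot: [0.532, 0.847, -0.0, -0.0]
wrist_force: [0.4, 0.3, -2.1]
opening: 0.03
clk 13.57 tcp [0.5148 0.4572 0.0447] yaw 115.7 tilt 0.02 open 0.03 F [ 0.4  0.3 -2.1]
travel [-0.    -0.001  0.001] rot [-0.  0. -0.] mm 0.4 q6 0.2
```

```bash

python3 -m creep '{"travel":[[0,0,0.003],[0,0,0.005],[0,0,0.005]],"rot":[[0,0,0],[0,0,0],[0,0,0]]}'
python3 -m creep '{"travel":[[0,0,0.003],[0,0,0.005],[0,0,0.005]],"rot":[[0,0,0],[0,0,0],[0,0,0]]}'
```

```text
clock: 13.95
position: [0.5151, 0.4574, 0.0443]
eef_rot: [0.532, 0.847, 0.0, 0.0]
wrist_force: [-2.7, -0.7, 4.6]
opening: 0.0295
clock: 14.32
position: [0.5151, 0.4574, 0.0443]
eef_rot: [0.532, 0.847, -0.0, 0.0]
wrist_force: [-4.7, -4.3, 11.1]
opening: 0.03
```

```bash

python3 -m creep '{"travel":[[0,0,-0.005],[0,0,-0.005],[0,0,-0.005],[0,0,-0.005]],"rot":[[0,0,0],[0,0,0],[0,0,0],[0,0,0]]}' -0.2
python3 -m creep '{"travel":[[0,0,-0.03],[0,0,-0.08],[0,0,-0.15],[0,0,-0.25],[0,0,-0.35],[0,0,-0.45],[0,0,-0.5],[0,0,-0.5]],"rot":[[0,0,0],[0,0,0],[0,0,0],[0,0,0],[0,0,0],[0,0,0],[0,0,0],[0,0,0]]}'
python3 - <<'E'
from h import *
goal(.5145,.457,.2,115.7)
im=optics.grab_frame("scene"); cv2.imwrite("pics/s7.png",cv2.resize(im[270:420,300:500,::-1],None,fx=3.5,fy=3.5,interpolation=cv2.INTER_CUBIC))
im=optics.grab_frame("wrist"); cv2.imwrite("pics/w7.png",im[:,:,::-1])
E
```

```text
clock: 14.82
position: [0.5159, 0.458, 0.0443]
eef_rot: [0.532, 0.847, 0.001, 0.001]
wrist_force: [2.7, 0.9, 4.3]
opening: 0.0379
clock: 15.82
position: [0.5155, 0.4578, 0.1955]
eef_rot: [0.532, 0.847, 0.002, 0.001]
wrist_force: [0.6, 0.3, -1.0]
opening: 0.0381
clk 15.82 tcp [0.5155 0.4578 0.1955] yaw 115.7 tilt 0.18 open 0.0381 F [ 0.6  0.3 -1. ]
travel [-0.001 -0.004 -0.015] rot [ 0.003 -0.001 -0.   ] mm 4.7 q6 0.2
```

View pics/s7.png

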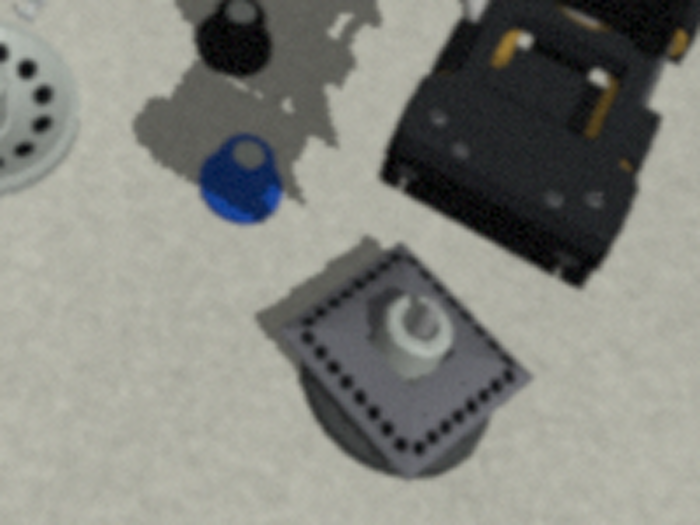

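View pics/w7.png

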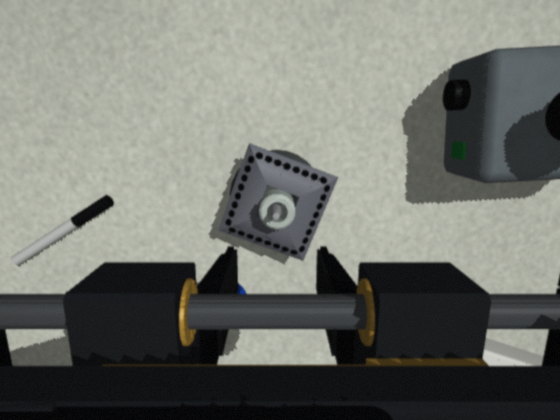

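```bash

python3 - <<'E'
from h import *
goal(.6185,.230,.17,115.7)
E
```

```text
clk 15.93 tcp [0.5144 0.4569 0.1923] yaw 115.7 tilt 0.1 open 0.0379 F [ 0.   0.3 -0. ]
travel [-0.832 -0.015  0.075] rot [-0.002  0.    -0.   ] mm 250.7 q6 0.2
```

```bash

python3 -m creep '{"travel":[[-0.08,0,0],[-0.2,0,0],[-0.35,0,0.02],[-0.5,-0.01,0.04],[-0.65,-0.015,0.06],[-0.77,-0.015,0.075],[-0.83,-0.015,0.075],[-0.83,-0.015,0.075],[-0.83,-0.015,0.075]],"rot":[[0,0,0],[0,0,0],[0,0,0],[0,0,0],[0,0,0],[0,0,0],[0,0,0],[0,0,0],[0,0,0]]}'
python3 - <<'E'
from h import *
goal(.6185,.230,.17,115.7)
im=optics.grab_frame("wrist"); cv2.imwrite("pics/w8.png",im[:,:,::-1])
print(proj("wrist",[.6185,.230,.046]))
cv2.imwrite("pics/w8c.png",cv2.resize(im[100:300,160:400,::-1],None,fx=3,fy=3,interpolation=cv2.INTER_CUBIC))
E
```

```text
clock: 17.05
position: [0.6184, 0.2317, 0.1708]
eef_rot: [0.532, 0.847, 0.0, -0.0]
wrist_force: [0.7, 0.1, -0.5]
opening: 0.0384
clk 17.05 tcp [0.6184 0.2317 0.1708] yaw 115.7 tilt 0.03 open 0.0384 F [ 0.7  0.1 -0.5]
travel [-0.005 -0.002  0.003] rot [-0. -0.  0.] mm 1.9 q6 -0.17
[275.86312895 213.56992431]
```

View pics/w8c.png

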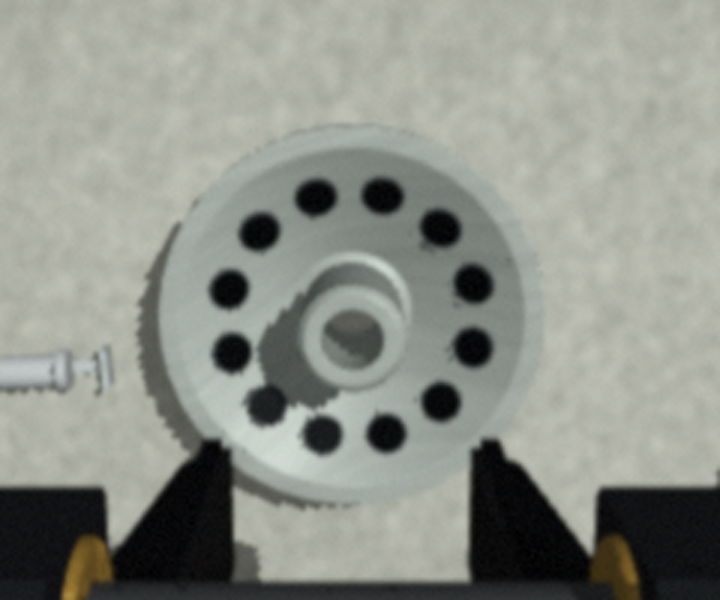

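```bash

python3 - <<'E'
from h import *
p=atz("wrist",(278,212.2),.046);print(p)
goal(p[0],p[1],.026,115.7)
E
```

```text
[0.61956326 0.23177962 0.046     ]
clk 17.1 tcp [0.6183 0.232  0.171 ] yaw 115.8 tilt 0.02 open 0.0384 F [0.  0.6 0.2]
travel [-0.003  0.003  0.483] rot [ 0.    -0.     0.001] mm 145.0 q6 -0.17
```

```bash

python3 -m creep '{"travel":[[-0.003,0.003,0.1],[-0.003,0.003,0.2],[-0.003,0.003,0.3],[-0.003,0.003,0.36],[-0.003,0.003,0.41],[-0.003,0.003,0.45],[-0.003,0.003,0.475],[-0.003,0.003,0.475]],"rot":[[0,0,0],[0,0,0],[0,0,0],[0,0,0],[0,0,0],[0,0,0],[0,0,0],[0,0,0]]}'
python3 - <<'E'
from h import *
goal(.6195,.2318,.0255,115.7)
E
```

```text
clock: 18.1
position: [0.6198, 0.2304, 0.028]
eef_rot: [0.532, 0.847, -0.0, -0.0]
wrist_force: [0.3, -0.1, 0.5]
opening: 0.0379
clk 18.1 tcp [0.6198 0.2304 0.028 ] yaw 115.7 tilt 0.03 open 0.0379 F [ 0.3 -0.1  0.5]
travel [0.005 0.001 0.008] rot [-0.001 -0.    -0.   ] mm 2.9 q6 -0.17
```

```bash

python3 -m creep '{"travel":[[0.004,0.001,0.005],[0.004,0.001,0.01],[0.004,0.001,0.01]],"rot":[[0,0,0],[0,0,0],[0,0,0]]}'
python3 -m creep '{"travel":[[0,0,0],[0,0,0],[0,0,0],[0,0,0]],"rot":[[0,0,0],[0,0,0],[0,0,0],[0,0,0]]}' -1 30
python3 - <<'E'
from h import *
goal(.6195,.2318,.0255,115.7)
E
```

```text
clock: 18.48
position: [0.6198, 0.2318, 0.0256]
eef_rot: [0.532, 0.847, 0.0, 0.0]
wrist_force: [-0.3, -0.2, -0.3]
opening: 0.0384
clock: 18.98
position: [0.6196, 0.2317, 0.0255]
eef_rot: [0.532, 0.847, -0.0, -0.0]
wrist_force: [-2.1, 0.1, 2.3]
opening: 0.0296
clk 18.98 tcp [0.6196 0.2317 0.0255] yaw 115.7 tilt 0.02 open 0.0296 F [-2.1  0.1  2.3]
travel [ 0.001 -0.     0.   ] rot [-0.  0. -0.] mm 0.2 q6 -0.17
```

```bash

python3 -m creep '{"travel":[[0,0,-0.02],[0,0,-0.06],[0,0,-0.12],[0,0,-0.2],[0,0,-0.32],[0,0,-0.45],[0,0,-0.58],[0,0,-0.68],[0,0,-0.7],[0,0,-0.7]],"rot":[[0,0,0],[0,0,0],[0,0,0],[0,0,0],[0,0,0],[0,0,0],[0,0,0],[0,0,0],[0,0,0],[0,0,0]]}'
python3 - <<'E'
from h import *
goal(.5216,-.2335,.236,115.7)
im=optics.grab_frame("wrist"); cv2.imwrite("pics/w9.png",im[:,:,::-1])
o=get_obs(); R=Ro.from_quat(o["eef_rot"]).as_matrix()
for dx in (-.002,0,.002):
    c=o["position"]+R@[dx,0,-.0205]; print(dx,proj("wrist",c+R@[.015,0,0]).round(1),[proj("wrist",c+R@[0,.015*s,0]).round(1) for s in (1,-1)])
cv2.imwrite("pics/w9c.png",cv2.resize(im[150:300,200:360,::-1],None,fx=4,fy=4,interpolation=cv2.INTER_CUBIC))
E
```

```text
clock: 20.23
position: [0.6196, 0.2317, 0.2355]
eef_rot: [0.532, 0.847, 0.0, 0.0]
wrist_force: [0.1, -0.1, -3.1]
opening: 0.0298
clk 20.23 tcp [0.6196 0.2317 0.2355] yaw 115.7 tilt 0.02 open 0.0298 F [ 0.1 -0.1 -3.1]
travel [-1.256 -0.966 -0.002] rot [ 0.  0. -0.] mm 475.4 q6 -0.17
-0.002 [276.4 259.1] [array([311. , 291.7]), array([241.9, 291.7])]
0 [276.4 254.7] [array([311.1, 287.5]), array([241.8, 287.4])]
0.002 [276.4 250.2] [array([311.2, 283.2]), array([241.7, 283.2])]
```

View pics/w9c.png

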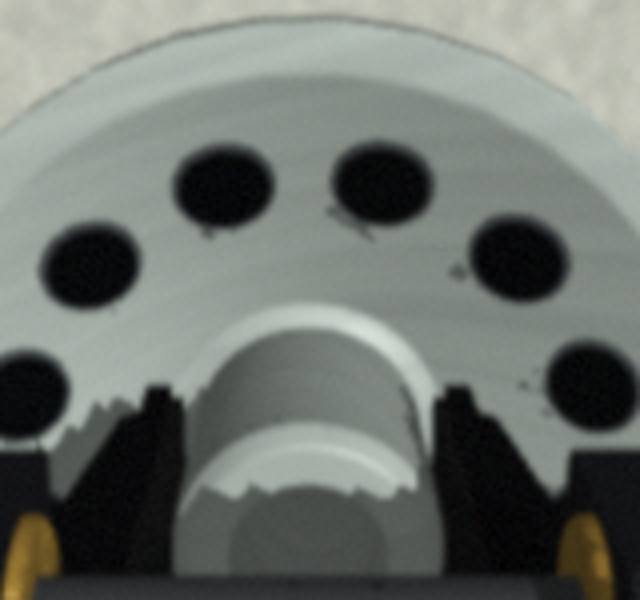

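```bash

python3 -m creep '{"travel":[[-0.05,-0.04,0],[-0.14,-0.11,0],[-0.26,-0.2,0],[-0.38,-0.29,0],[-0.5,-0.385,0],[-0.62,-0.477,0],[-0.74,-0.569,0]],"rot":[[0,0,0],[0,0,0],[0,0,0],[0,0,0],[0,0,0],[0,0,0],[0,0,0]]}'
python3 -m creep '{"travel":[[-0.12,-0.09,0],[-0.24,-0.185,0],[-0.34,-0.26,0],[-0.43,-0.33,0],[-0.49,-0.38,0],[-0.516,-0.397,0],[-0.516,-0.397,0],[-0.516,-0.397,0]],"rot":[[0,0,0],[0,0,0],[0,0,0],[0,0,0],[0,0,0],[0,0,0],[0,0,0],[0,0,0]]}'
python3 - <<'E'
from h import *
goal(.5216,-.2335,.18,115.7)
for n in ("scene","top"):
    im=optics.grab_frame(n); cv2.imwrite(f"pics/{n}10.png",im[:,:,::-1])
E
```

```text
clock: 21.15
position: [0.5603, -0.0445, 0.2338]
eef_rot: [0.532, 0.846, -0.001, -0.001]
wrist_force: [-0.0, -0.0, -3.6]
opening: 0.0293
clock: 22.15
position: [0.5218, -0.2327, 0.235]
eef_rot: [0.532, 0.847, 0.0, -0.0]
wrist_force: [0.7, -0.3, -3.4]
opening: 0.0299
clk 22.15 tcp [ 0.5218 -0.2327  0.235 ] yaw 115.7 tilt 0.04 open 0.0299 F [ 0.7 -0.3 -3.4]
travel [-0.002 -0.002  0.183] rot [-0.    -0.001  0.   ] mm 55.0 q6 -0.96
```

View pics/scene10.png

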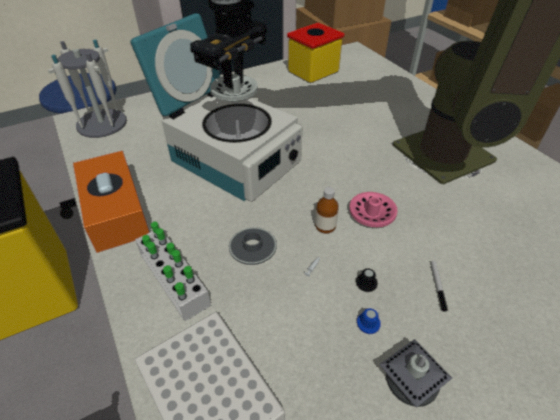

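```bash

python3 - <<'E'
from h import *
im=cv2.imread("pics/scene10.png"); cv2.imwrite("pics/s10c.png",cv2.resize(im[70:160,190:290],None,fx=6,fy=6,interpolation=cv2.INTER_CUBIC))
print(proj("scene",[.5215,-.2337,.150]),proj("scene",[.5235,-.2302,.150]))
E
```

```text
[236.08845498 114.78649971] [235.93112611 115.65057917]
```

View pics/s10c.png

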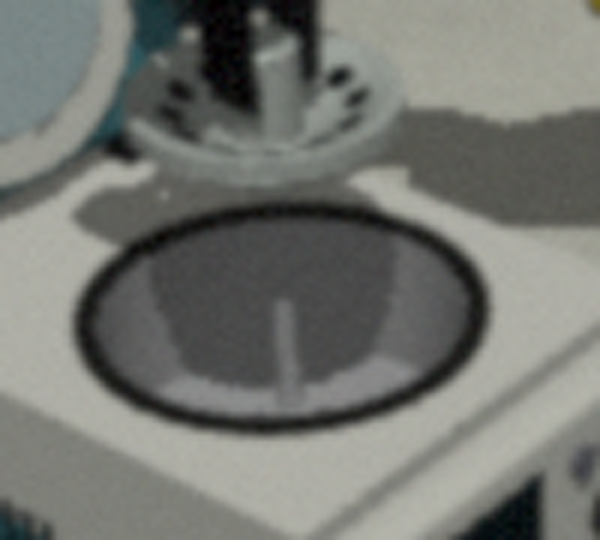

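```bash

python3 - <<'E'
from h import *
im=cv2.imread("pics/scene10.png"); c=im[104:144,215:260].astype(float); c=np.clip((c-50)*2,0,255).astype(np.uint8)
cv2.imwrite("pics/s10d.png",cv2.resize(c,None,fx=14,fy=14,interpolation=cv2.INTER_CUBIC))
for z in (.086,.1,.14,.15): print(z,(proj("scene",[.5235,-.2302,z])-[215,104])*14)
E
```

```text
0.086 [320.12853532 461.40314126]
0.1 [314.39577238 398.28465177]
0.14 [297.42251384 211.40679661]
0.15 [293.03576549 163.10810835]
```

View pics/s10d.png

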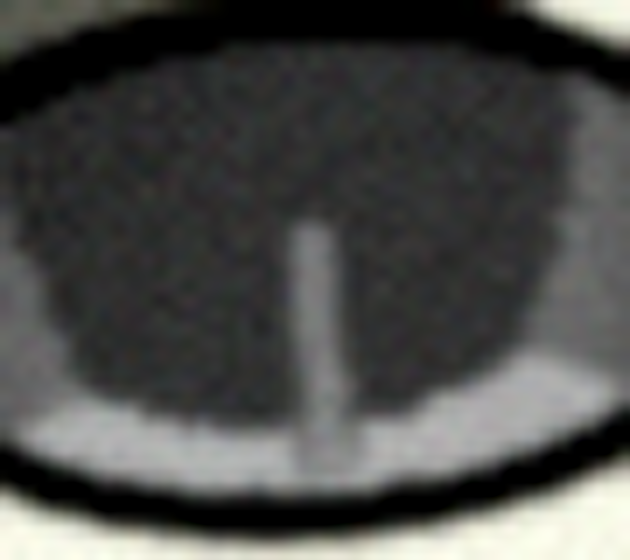

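```bash

python3 -m creep '{"travel":[[-0.001,-0.001,0.03],[-0.002,-0.002,0.07],[-0.002,-0.002,0.11],[-0.002,-0.002,0.15],[-0.002,-0.002,0.18],[-0.002,-0.002,0.2],[-0.002,-0.002,0.22],[-0.002,-0.002,0.24],[-0.002,-0.002,0.24]],"rot":[[0,0,0],[0,0,0],[0,0,0],[0,0,0],[0,0,0],[0,0,0],[0,0,0],[0,0,0],[0,0,0]]}'
python3 - <<'E'
from h import *
goal(.5213,-.2333,.1125,115.7)
E
```

```text
clock: 23.38
position: [0.5213, -0.2341, 0.1628]
eef_rot: [0.532, 0.847, -0.0, -0.0]
wrist_force: [0.2, -0.2, -2.5]
opening: 0.0293
clk 23.38 tcp [ 0.5213 -0.2341  0.1628] yaw 115.7 tilt 0.05 open 0.0293 F [ 0.2 -0.2 -2.5]
travel [0.002 0.001 0.168] rot [-0.001 -0.001 -0.   ] mm 50.3 q6 -0.96
```

```bash

python3 -m creep '{"travel":[[0.002,0.001,0.02],[0.002,0.001,0.04],[0.002,0.001,0.06],[0.002,0.001,0.08],[0.002,0.001,0.1],[0.002,0.001,0.115],[0.002,0.001,0.13],[0.002,0.001,0.14],[0.002,0.001,0.14]],"rot":[[0,0,0],[0,0,0],[0,0,0],[0,0,0],[0,0,0],[0,0,0],[0,0,0],[0,0,0],[0,0,0]]}'
python3 -m creep '{"travel":[[0,0,0.008],[0,0,0.016],[0,0,0.024],[0,0,0.024]],"rot":[[0,0,0],[0,0,0],[0,0,0],[0,0,0]]}'
python3 - <<'E'
from h import *
goal(.5213,-.2333,.1115,115.7)
E
```

```text
clock: 24.5
position: [0.5214, -0.2335, 0.1211]
eef_rot: [0.532, 0.847, -0.0, -0.0]
wrist_force: [0.4, 0.7, -2.9]
opening: 0.0294
clock: 25.0
position: [0.5214, -0.2335, 0.1138]
eef_rot: [0.532, 0.847, -0.0, -0.0]
wrist_force: [-0.7, -0.6, -2.2]
opening: 0.0294
clk 25.0 tcp [ 0.5214 -0.2335  0.1138] yaw 115.7 tilt 0.04 open 0.0294 F [-0.7 -0.6 -2.2]
travel [0.001 0.    0.008] rot [-0.    -0.001 -0.   ] mm 2.3 q6 -0.96
```

```bash

python3 -m creep '{"travel":[[0,0,0.003],[0,0,0.006],[0,0,0.006]],"rot":[[0,0,0],[0,0,0],[0,0,0]]}'
python3 -m creep '{"travel":[[0,0,0.003],[0,0,0.005],[0,0,0.005]],"rot":[[0,0,0],[0,0,0],[0,0,0]]}'
python3 -m creep '{"travel":[[0,0,0.003],[0,0,0.005],[0,0,0.005]],"rot":[[0,0,0],[0,0,0],[0,0,0]]}'
```

```text
clock: 25.38
position: [0.5215, -0.2336, 0.1123]
eef_rot: [0.532, 0.847, -0.0, -0.0]
wrist_force: [0.1, 0.7, -2.5]
opening: 0.0296
clock: 25.75
position: [0.5217, -0.2336, 0.1115]
eef_rot: [0.532, 0.847, -0.0, 0.0]
wrist_force: [-1.6, 1.7, 0.7]
opening: 0.0295
clock: 26.12
position: [0.5219, -0.2337, 0.1114]
eef_rot: [0.532, 0.847, -0.0, 0.0]
wrist_force: [-4.7, 2.7, 8.1]
opening: 0.0291
```

```bash

python3 -m creep '{"travel":[[0,0,-0.004],[0,0,-0.004],[0,0,-0.004],[0,0,-0.004]],"rot":[[0,0,0],[0,0,0],[0,0,0],[0,0,0]]}' -0.2
python3 -m creep '{"travel":[[0,0,-0.03],[0,0,-0.08],[0,0,-0.15],[0,0,-0.25],[0,0,-0.35],[0,0,-0.42],[0,0,-0.46],[0,0,-0.46]],"rot":[[0,0,0],[0,0,0],[0,0,0],[0,0,0],[0,0,0],[0,0,0],[0,0,0],[0,0,0]]}'
python3 - <<'E'
from h import *
goal(.624,.056,.16,115.7)
im=optics.grab_frame("wrist"); cv2.imwrite("pics/w11.png",cv2.resize(im[100:300,160:400,::-1],None,fx=3,fy=3,interpolation=cv2.INTER_CUBIC))
E
```

```text
clock: 26.62
position: [0.5215, -0.2335, 0.1103]
eef_rot: [0.532, 0.847, 0.0, -0.0]
wrist_force: [-0.1, -0.8, 0.8]
opening: 0.0382
clock: 27.62
position: [0.5219, -0.2337, 0.2495]
eef_rot: [0.532, 0.847, 0.0, 0.001]
wrist_force: [-0.5, 0.2, 0.5]
opening: 0.0379
clk 27.62 tcp [ 0.5219 -0.2337  0.2495] yaw 115.7 tilt 0.09 open 0.0379 F [-0.5  0.2  0.5]
travel [0.723 0.725 0.298] rot [ 0.001  0.001 -0.   ] mm 320.0 q6 -0.96
```

View pics/w11.png

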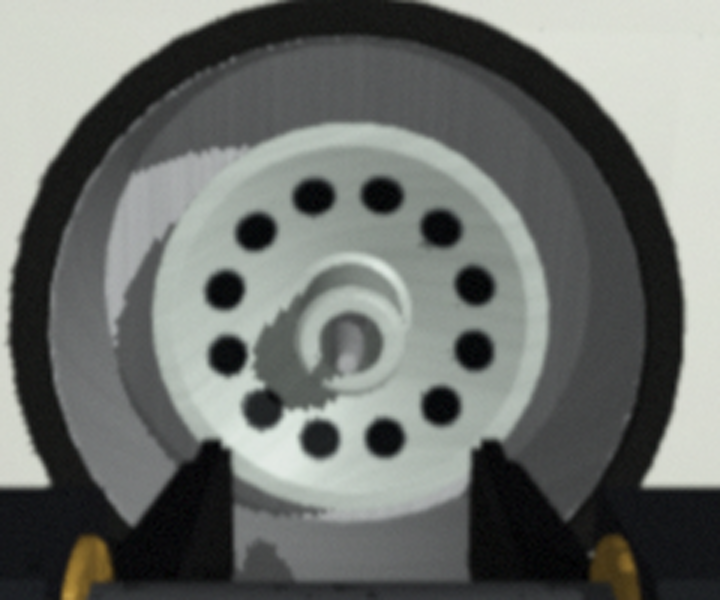

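```bash

python3 -m creep '{"travel":[[0.07,0.07,0],[0.17,0.17,0],[0.29,0.29,0],[0.42,0.42,0.06],[0.55,0.55,0.14],[0.66,0.66,0.22],[0.71,0.71,0.28],[0.723,0.725,0.3],[0.723,0.725,0.3]],"rot":[[0,0,0],[0,0,0],[0,0,0],[0,0,0],[0,0,0],[0,0,0],[0,0,0],[0,0,0],[0,0,0]]}' 0.3
python3 - <<'E'
from h import *
goal(.624,.056,.16,115.7)
im=optics.grab_frame("wrist"); cv2.imwrite("pics/w12.png",im[:,:,::-1])
print(proj("wrist",[.624,.056,.026]))
for r in finder.outline_of("wrist","lid_collar")[:2]:print(r["score"],r["box"])
E
```

```text
clock: 28.8
position: [0.6233, 0.0553, 0.158]
eef_rot: [0.532, 0.846, -0.001, -0.0]
wrist_force: [0.3, -0.8, -0.3]
opening: 0.0618
clk 28.8 tcp [0.6233 0.0553 0.158 ] yaw 115.7 tilt 0.08 open 0.0618 F [ 0.3 -0.8 -0.3]
travel [ 0.001  0.003 -0.007] rot [-0.001 -0.    -0.001] mm 2.3 q6 -0.44
[277.63576337 208.07737097]
0.89 [218.3, 145.3, 120.6, 121.0]
```

View pics/w12.png

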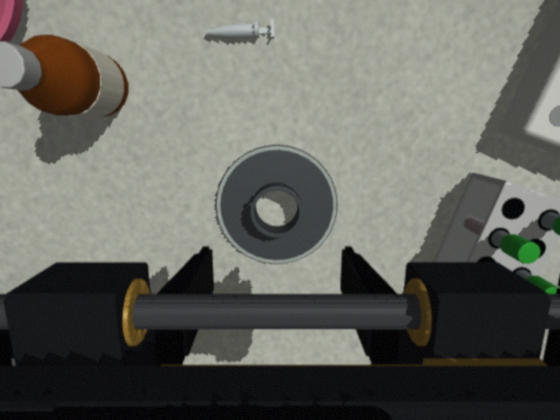

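```bash

python3 - <<'E'
from h import *
im=cv2.imread("pics/w12.png"); c=im[140:270,210:345].astype(float); c=np.clip((c-20)*1.5,0,255).astype(np.uint8)
cv2.imwrite("pics/w12c.png",cv2.resize(c,None,fx=4.5,fy=4.5,interpolation=cv2.INTER_CUBIC))
print(atz("wrist",(276.5,204),.003))
E
```

```text
[0.62422145 0.05403737 0.003     ]
```

View pics/w12c.png

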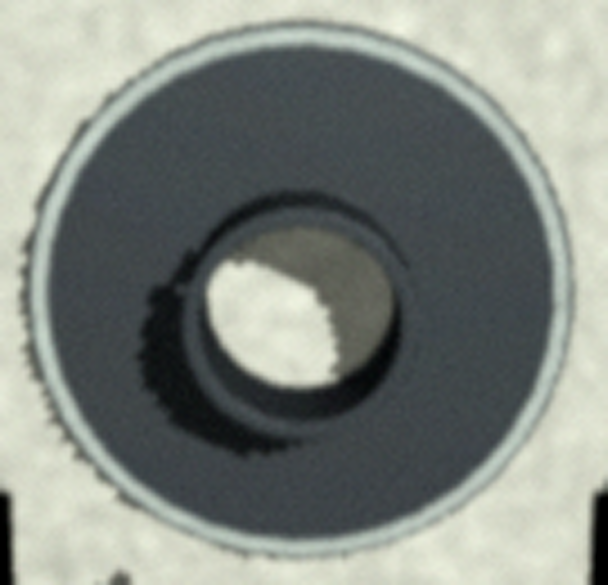

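```bash

python3 - <<'E'
from h import *
print(atz("wrist",(277.1,211.3),.026))
goal(.6241,.0540,.0085,115.7)
E
```

```text
[0.62525414 0.05308079 0.026     ]
clk 28.9 tcp [0.624  0.0549 0.1596] yaw 115.6 tilt 0.08 open 0.0622 F [ 0.3 -0.2  1.4]
travel [-0.002 -0.001  0.504] rot [ 0.001  0.001 -0.002] mm 151.1 q6 -0.44
```

```bash

python3 -m creep '{"travel":[[-0.003,0,0.1],[-0.003,0,0.2],[-0.003,0,0.3],[-0.003,0,0.38],[-0.003,0,0.43],[-0.003,0,0.47],[-0.003,0,0.49],[-0.003,0,0.5],[-0.003,0,0.5]],"rot":[[0,0,0],[0,0,0],[0,0,0],[0,0,0],[0,0,0],[0,0,0],[0,0,0],[0,0,0],[0,0,0]]}'
python3 - <<'E'
from h import *
goal(.6245,.0537,.0080,115.7)
E
```

```text
clock: 30.02
position: [0.6243, 0.0554, 0.0089]
eef_rot: [0.532, 0.847, 0.0, 0.0]
wrist_force: [0.3, -0.4, -0.1]
opening: 0.0618
clk 30.02 tcp [0.6243 0.0554 0.0089] yaw 115.7 tilt 0.04 open 0.0618 F [ 0.3 -0.4 -0.1]
travel [-0.006 -0.002  0.003] rot [ 0.001  0.    -0.   ] mm 2.0 q6 -0.45
```

```bash

python3 -m creep '{"travel":[[-0.006,-0.002,0.002],[-0.006,-0.002,0.003],[-0.006,-0.002,0.003]],"rot":[[0,0,0],[0,0,0],[0,0,0]]}'
python3 -m creep '{"travel":[[0,0,0],[0,0,0],[0,0,0],[0,0,0]],"rot":[[0,0,0],[0,0,0],[0,0,0],[0,0,0]]}' -1 20
python3 - <<'E'
from h import *
goal(.6245,.0537,.0080,115.7)
E
```

```text
clock: 30.4
position: [0.6243, 0.0535, 0.0078]
eef_rot: [0.532, 0.847, 0.0, 0.0]
wrist_force: [1.0, -0.2, -1.2]
opening: 0.0617
clock: 30.9
position: [0.6242, 0.0535, 0.0077]
eef_rot: [0.532, 0.847, -0.0, -0.0]
wrist_force: [-0.3, -0.3, 0.7]
opening: 0.0439
clk 30.9 tcp [0.6242 0.0535 0.0077] yaw 115.7 tilt 0.01 open 0.0439 F [-0.3 -0.3  0.7]
travel [ 0.     0.001 -0.001] rot [-0. -0. -0.] mm 0.5 q6 -0.45
```

```bash

python3 -m creep '{"travel":[[0,0,-0.02],[0,0,-0.06],[0,0,-0.14],[0,0,-0.24],[0,0,-0.36],[0,0,-0.5],[0,0,-0.62],[0,0,-0.71],[0,0,-0.73],[0,0,-0.73]],"rot":[[0,0,0],[0,0,0],[0,0,0],[0,0,0],[0,0,0],[0,0,0],[0,0,0],[0,0,0],[0,0,0],[0,0,0]]}'
python3 - <<'E'
from h import *
goal(.5215,-.2336,.225,115.7)
im=optics.grab_frame("wrist"); cv2.imwrite("pics/w13.png",im[:,:,::-1])
o=get_obs(); R=Ro.from_quat(o["eef_rot"]).as_matrix()
for dx in (-.002,0,.002):
    c=o["position"]+R@[dx,0,-.0183]; print(dx,proj("wrist",c+R@[.022,0,0]).round(1),[proj("wrist",c+R@[dx,.022*s,0]).round(1) for s in (1,-1)],"disc edge",proj("wrist",o["position"]+R@[dx+.054,0,.0037]).round(1))
cv2.imwrite("pics/w13c.png",cv2.resize(im[130:290,190:370,::-1],None,fx=4,fy=3.7,interpolation=cv2.INTER_CUBIC))
E
```

```text
clock: 32.15
position: [0.6241, 0.0535, 0.2266]
eef_rot: [0.532, 0.847, 0.0, 0.0]
wrist_force: [0.1, 0.0, -1.2]
opening: 0.0438
clk 32.15 tcp [0.6241 0.0535 0.2266] yaw 115.7 tilt 0.01 open 0.0438 F [ 0.1  0.  -1.2]
travel [-0.714 -0.723  0.005] rot [ 0.  0. -0.] mm 304.9 q6 -0.45
-0.002 [276.5 241.8] [array([326.4, 293.8]), array([226.6, 293.7])] disc edge [276.6 161.1]
0 [276.5 237.3] [array([326.7, 285.4]), array([226.3, 285.3])] disc edge [276.6 156.7]
0.002 [276.5 232.8] [array([327. , 276.9]), array([226. , 276.8])] disc edge [276.6 152.3]
```

View pics/w13c.png

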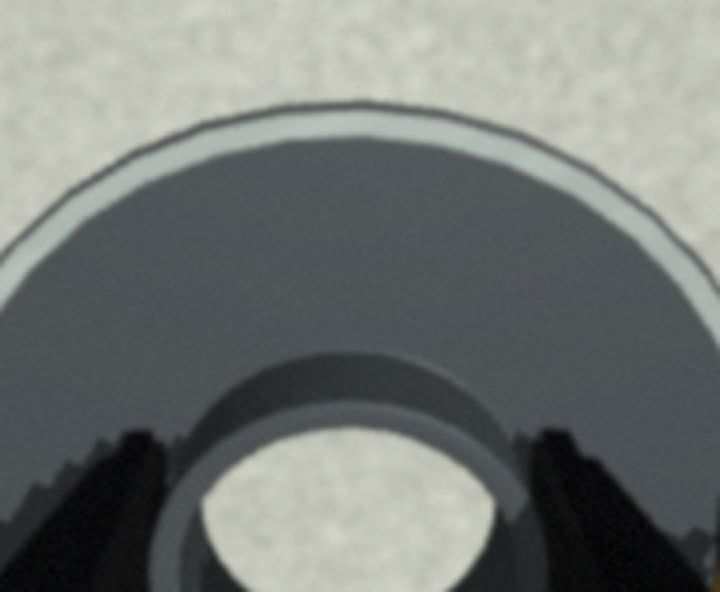

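```bash

python3 -m creep '{"travel":[[-0.06,-0.06,0],[-0.15,-0.15,0],[-0.25,-0.25,0],[-0.36,-0.365,0],[-0.47,-0.475,0],[-0.58,-0.585,0],[-0.67,-0.68,0],[-0.714,-0.723,0],[-0.714,-0.723,0],[-0.714,-0.723,0]],"rot":[[0,0,0],[0,0,0],[0,0,0],[0,0,0],[0,0,0],[0,0,0],[0,0,0],[0,0,0],[0,0,0],[0,0,0]]}'
python3 - <<'E'
from h import *
goal(.5217,-.2338,.16,115.7)
E
```

```text
clock: 33.45
position: [0.5218, -0.2325, 0.2261]
eef_rot: [0.532, 0.847, 0.0, -0.001]
wrist_force: [1.0, 0.2, -0.9]
opening: 0.0437
clk 33.45 tcp [ 0.5218 -0.2325  0.2261] yaw 115.7 tilt 0.07 open 0.0437 F [ 1.   0.2 -0.9]
travel [-0.004 -0.002  0.22 ] rot [-0.    -0.001  0.001] mm 66.1 q6 -0.96
```

```bash

python3 -m creep '{"travel":[[-0.003,-0.002,0.04],[-0.003,-0.002,0.08],[-0.003,-0.002,0.12],[-0.003,-0.002,0.16],[-0.003,-0.002,0.2],[-0.003,-0.002,0.23],[-0.003,-0.002,0.25],[-0.003,-0.002,0.26],[-0.003,-0.002,0.26]],"rot":[[0,0,0],[0,0,0],[0,0,0],[0,0,0],[0,0,0],[0,0,0],[0,0,0],[0,0,0],[0,0,0]]}'
python3 - <<'E'
from h import *
goal(.5218,-.2337,.1177,115.7)
im=optics.grab_frame("wrist"); cv2.imwrite("pics/w14.png",cv2.resize(im[130:310,190:370,::-1],None,fx=3.3,fy=3.3,interpolation=cv2.INTER_CUBIC))
E
```

```text
clock: 34.58
position: [0.5215, -0.2347, 0.1487]
eef_rot: [0.532, 0.847, -0.0, 0.0]
wrist_force: [-0.6, -0.9, -0.5]
opening: 0.0439
clk 34.58 tcp [ 0.5215 -0.2347  0.1487] yaw 115.7 tilt 0.01 open 0.0439 F [-0.6 -0.9 -0.5]
travel [0.002 0.002 0.103] rot [ 0.  0. -0.] mm 31.0 q6 -0.96
```

View pics/w14.png

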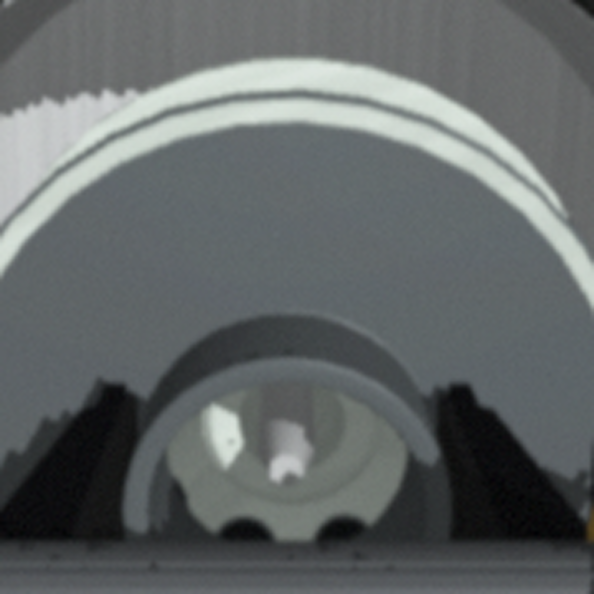

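```bash

python3 -m creep '{"travel":[[0.002,0.002,0.015],[0.002,0.002,0.03],[0.002,0.002,0.045],[0.002,0.002,0.06],[0.002,0.002,0.075],[0.002,0.002,0.085],[0.002,0.002,0.095],[0.002,0.002,0.095]],"rot":[[0,0,0],[0,0,0],[0,0,0],[0,0,0],[0,0,0],[0,0,0],[0,0,0],[0,0,0]]}'
python3 -m creep '{"travel":[[0,0,0.003],[0,0,0.006],[0,0,0.006]],"rot":[[0,0,0],[0,0,0],[0,0,0]]}'
python3 -m creep '{"travel":[[0,0,0.002],[0,0,0.004],[0,0,0.004]],"rot":[[0,0,0],[0,0,0],[0,0,0]]}'
python3 -m creep '{"travel":[[0,0,0.002],[0,0,0.004],[0,0,0.004]],"rot":[[0,0,0],[0,0,0],[0,0,0]]}'
```

```text
clock: 35.62
position: [0.5216, -0.2338, 0.1199]
eef_rot: [0.532, 0.847, -0.0, -0.0]
wrist_force: [-0.5, -0.6, -1.0]
opening: 0.0434
clock: 36.0
position: [0.5217, -0.2338, 0.1183]
eef_rot: [0.532, 0.847, -0.0, -0.0]
wrist_force: [-0.5, 0.2, -0.7]
opening: 0.0437
clock: 36.38
position: [0.5218, -0.2339, 0.1176]
eef_rot: [0.532, 0.847, -0.0, 0.0]
wrist_force: [-1.0, 0.8, 1.6]
opening: 0.0435
clock: 36.75
position: [0.5219, -0.234, 0.1176]
eef_rot: [0.532, 0.847, -0.0, 0.0]
wrist_force: [-2.9, 1.2, 7.6]
opening: 0.0437
```

```bash

python3 -m creep '{"travel":[[0,0,-0.004],[0,0,-0.004],[0,0,-0.004],[0,0,-0.004]],"rot":[[0,0,0],[0,0,0],[0,0,0],[0,0,0]]}' 0.15
python3 -m creep '{"travel":[[0,0,-0.03],[0,0,-0.08],[0,0,-0.15],[0,0,-0.25],[0,0,-0.35],[0,0,-0.42],[0,0,-0.44],[0,0,-0.44]],"rot":[[0,0,0],[0,0,0],[0,0,0],[0,0,0],[0,0,0],[0,0,0],[0,0,0],[0,0,0]]}'
python3 - <<'E'
from h import *
goal(.460,.257,.16,115.7)
im=optics.grab_frame("wrist"); cv2.imwrite("pics/w15.png",cv2.resize(im[100:300,160:400,::-1],None,fx=3,fy=3,interpolation=cv2.INTER_CUBIC))
E
```

```text
clock: 37.25
position: [0.5216, -0.2338, 0.1169]
eef_rot: [0.532, 0.847, 0.0, -0.0]
wrist_force: [-0.2, -0.3, 0.3]
opening: 0.0545
clock: 38.25
position: [0.5216, -0.2338, 0.2491]
eef_rot: [0.532, 0.847, -0.0, -0.0]
wrist_force: [-1.4, 0.1, -0.6]
opening: 0.0546
clk 38.25 tcp [ 0.5216 -0.2338  0.2491] yaw 115.7 tilt 0.0 open 0.0546 F [-1.4  0.1 -0.6]
travel [1.563 0.524 0.297] rot [-0. -0. -0.] mm 502.6 q6 -0.96
```

View pics/w15.png

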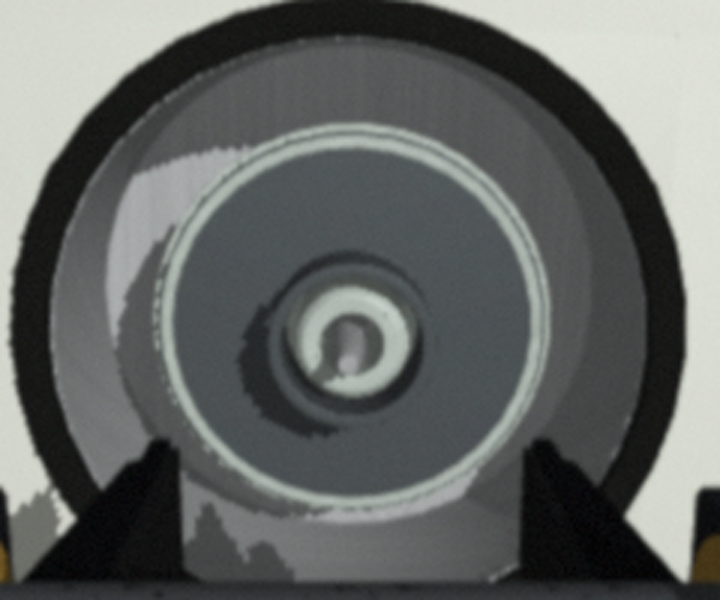

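The lid lies flat and concentric on the rotor, hub (350,345 in the crop) inside the collar. On to the knob.

```bash

python3 -m creep '{"travel":[[0.07,0.023,0],[0.18,0.06,0],[0.33,0.11,0],[0.48,0.16,0],[0.64,0.213,0],[0.8,0.267,0],[0.96,0.32,0]],"rot":[[0,0,0],[0,0,0],[0,0,0],[0,0,0],[0,0,0],[0,0,0],[0,0,0]]}' -0.1
python3 -m creep '{"travel":[[0.16,0.053,0.03],[0.31,0.104,0.09],[0.45,0.15,0.16],[0.55,0.185,0.22],[0.6,0.2,0.27],[0.603,0.203,0.3],[0.603,0.203,0.3],[0.603,0.203,0.3]],"rot":[[0,0,0],[0,0,0],[0,0,0],[0,0,0],[0,0,0],[0,0,0],[0,0,0],[0,0,0]]}'
python3 - <<'E'
from h import *
goal(.460,.257,.16,115.7)
im=optics.grab_frame("wrist"); cv2.imwrite("pics/w16.png",im[:,:,::-1])
print(proj("wrist",[.460,.257,.034]))
c=im[140:290,190:370].astype(float); c=np.clip(c*2+10,0,255).astype(np.uint8)
cv2.imwrite("pics/w16c.png",cv2.resize(c[:,:,::-1],None,fx=4,fy=4,interpolation=cv2.INTER_CUBIC))
E
```

```text
clock: 39.17
position: [0.4818, 0.0698, 0.2481]
eef_rot: [0.532, 0.847, -0.0, -0.001]
wrist_force: [0.8, -0.4, 0.1]
opening: 0.043
clock: 40.17
position: [0.4606, 0.256, 0.1599]
eef_rot: [0.533, 0.846, 0.0, 0.0]
wrist_force: [0.3, -0.3, -0.4]
opening: 0.0427
clk 40.17 tcp [0.4606 0.256  0.1599] yaw 115.6 tilt 0.06 open 0.0427 F [ 0.3 -0.3 -0.4]
travel [ 0.004 -0.    -0.   ] rot [ 0.001  0.    -0.002] mm 1.1 q6 -0.04
[276.31611426 209.63133173]
```

View pics/w16.png

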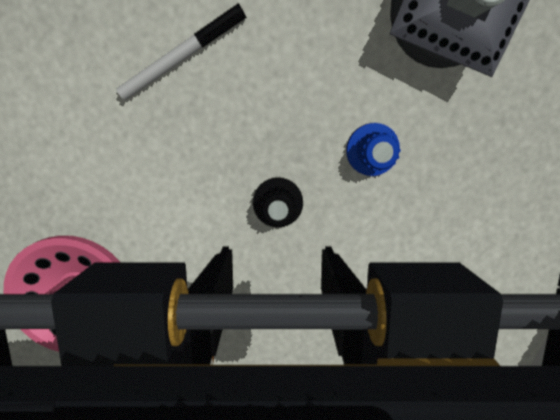

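View pics/w16c.png

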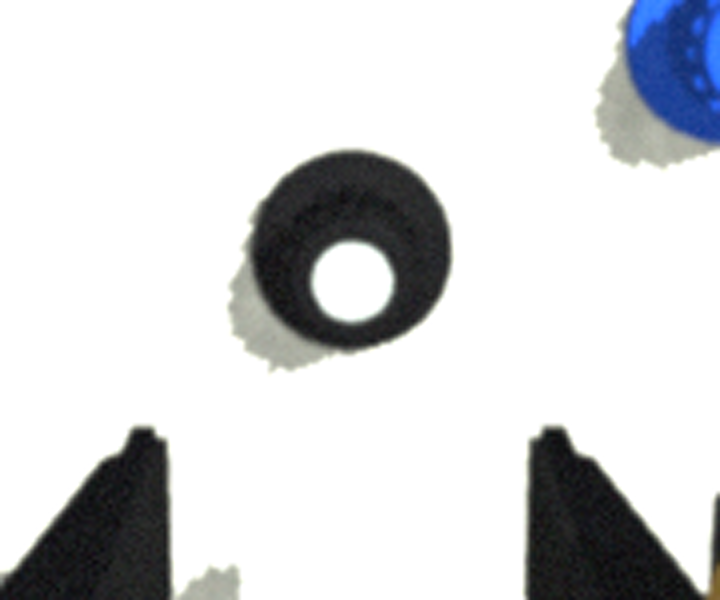

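```bash

python3 - <<'E'
from h import *
print(atz("wrist",(278,210.4),.034),atz("wrist",(277.8,202.5),.003))
goal(.4607,.256,.0095,115.7)
E
```

```text
[0.46150914 0.25701342 0.034     ] [0.46140734 0.25706561 0.003     ]
clk 40.23 tcp [0.4607 0.2561 0.1601] yaw 115.6 tilt 0.09 open 0.0427 F [-0.6  0.6  0.2]
travel [-0.    -0.001  0.502] rot [ 0.001  0.    -0.002] mm 150.6 q6 -0.04
```

```bash

python3 -m creep '{"travel":[[0.001,0.003,0.1],[0.001,0.003,0.2],[0.001,0.003,0.3],[0.001,0.003,0.38],[0.001,0.003,0.43],[0.001,0.003,0.47],[0.001,0.003,0.49],[0.001,0.003,0.5],[0.001,0.003,0.5]],"rot":[[0,0,0],[0,0,0],[0,0,0],[0,0,0],[0,0,0],[0,0,0],[0,0,0],[0,0,0],[0,0,0]]}'
python3 - <<'E'
from h import *
goal(.4614,.257,.0095,115.7)
E
```

```text
clock: 41.35
position: [0.4609, 0.2576, 0.0095]
eef_rot: [0.532, 0.847, 0.0, 0.0]
wrist_force: [0.3, -0.4, 1.4]
opening: 0.0426
clk 41.35 tcp [0.4609 0.2576 0.0095] yaw 115.7 tilt 0.04 open 0.0426 F [ 0.3 -0.4  1.4]
travel [-0.002  0.001  0.   ] rot [ 0.001  0.    -0.   ] mm 0.8 q6 -0.04
```

```bash

python3 -m creep '{"travel":[[-0.002,0.001,0],[-0.002,0.001,0],[-0.002,0.001,0],[-0.002,0.001,0],[-0.002,0.001,0]],"rot":[[0,0,0],[0,0,0],[0,0,0],[0,0,0],[0,0,0]]}' -1 20
python3 - <<'E'
from h import *
goal(.4614,.257,.0095,115.7)
E
python3 -m creep '{"travel":[[0,0,-0.02],[0,0,-0.06],[0,0,-0.14],[0,0,-0.24],[0,0,-0.36],[0,0,-0.5],[0,0,-0.62],[0,0,-0.71],[0,0,-0.75],[0,0,-0.75]],"rot":[[0,0,0],[0,0,0],[0,0,0],[0,0,0],[0,0,0],[0,0,0],[0,0,0],[0,0,0],[0,0,0],[0,0,0]]}'
python3 - <<'E'
from h import *
goal(.5217,-.2338,.235,115.7)
im=optics.grab_frame("wrist"); cv2.imwrite("pics/w17.png",im[:,:,::-1])
o=get_obs(); R=Ro.from_quat(o["eef_rot"]).as_matrix()
for dx in (-.002,0,.002):
    c=o["position"]+R@[dx,0,-.0245]; print(dx,"top edge",proj("wrist",c+R@[.015,0,0]).round(1),"flange edge",proj("wrist",o["position"]+R@[dx+.0225,0,.0045]).round(1))
c=np.clip(im[150:300,190:370].astype(float)*2+10,0,255).astype(np.uint8)
cv2.imwrite("pics/w17c.png",cv2.resize(c[:,:,::-1],None,fx=4,fy=4,interpolation=cv2.INTER_CUBIC))
E
```

```text
clock: 41.98
position: [0.4615, 0.2572, 0.0096]
eef_rot: [0.532, 0.847, 0.0, 0.0]
wrist_force: [-0.5, 0.2, 3.5]
opening: 0.0295
clk 41.98 tcp [0.4615 0.2572 0.0096] yaw 115.7 tilt 0.05 open 0.0295 F [-0.5  0.2  3.5]
travel [-0. -0.  0.] rot [ 0.001  0.    -0.   ] mm 0.2 q6 -0.04
clock: 43.22
position: [0.4613, 0.2571, 0.2349]
eef_rot: [0.532, 0.847, 0.001, 0.0]
wrist_force: [0.9, 0.6, -0.9]
opening: 0.0296
clk 43.23 tcp [0.4613 0.2571 0.2349] yaw 115.7 tilt 0.08 open 0.0296 F [ 0.9  0.6 -0.9]
travel [-1.562e+00 -5.280e-01 -1.000e-03] rot [ 0.001  0.    -0.   ] mm 494.6 q6 -0.04
-0.002 top edge [276.4 262.5] flange edge [276.6 226.4]
0 top edge [276.4 257.9] flange edge [276.6 222.4]
0.002 top edge [276.4 253.3] flange edge [276.6 218.4]
```

View pics/w17c.png

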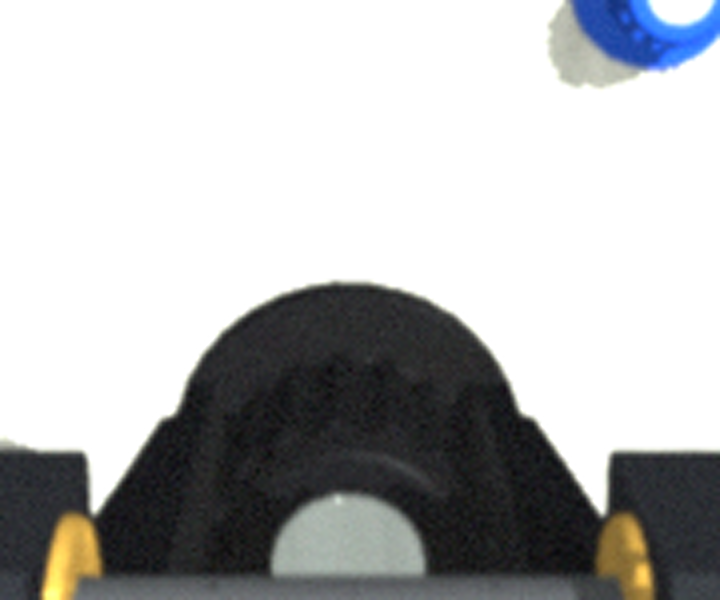

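```bash

python3 -m creep '{"travel":[[-0.07,-0.024,0],[-0.18,-0.06,0],[-0.33,-0.112,0],[-0.48,-0.162,0],[-0.64,-0.216,0],[-0.8,-0.27,0],[-0.96,-0.325,0]],"rot":[[0,0,0],[0,0,0],[0,0,0],[0,0,0],[0,0,0],[0,0,0],[0,0,0]]}'
python3 -m creep '{"travel":[[-0.15,-0.05,0],[-0.29,-0.1,0],[-0.42,-0.14,0],[-0.52,-0.175,0],[-0.58,-0.196,0],[-0.602,-0.203,0],[-0.602,-0.203,0],[-0.602,-0.203,0]],"rot":[[0,0,0],[0,0,0],[0,0,0],[0,0,0],[0,0,0],[0,0,0],[0,0,0],[0,0,0]]}'
python3 - <<'E'
from h import *
goal(.5217,-.2338,.165,115.7)
E
```

```text
clock: 44.15
position: [0.4971, -0.0462, 0.2321]
eef_rot: [0.532, 0.847, -0.0, -0.001]
wrist_force: [0.3, 0.1, -0.8]
opening: 0.0295
clock: 45.15
position: [0.5215, -0.233, 0.2341]
eef_rot: [0.532, 0.847, 0.0, -0.0]
wrist_force: [0.9, 0.5, 0.0]
opening: 0.0294
clk 45.15 tcp [ 0.5215 -0.233   0.2341] yaw 115.7 tilt 0.02 open 0.0294 F [0.9 0.5 0. ]
travel [-0.003 -0.     0.23 ] rot [ 0.    -0.     0.001] mm 69.1 q6 -0.96
```

```bash

python3 -m creep '{"travel":[[-0.002,0,0.04],[-0.002,0,0.08],[-0.002,0,0.12],[-0.002,0,0.16],[-0.002,0,0.19],[-0.002,0,0.21],[-0.002,0,0.22],[-0.002,0,0.22]],"rot":[[0,0,0],[0,0,0],[0,0,0],[0,0,0],[0,0,0],[0,0,0],[0,0,0],[0,0,0]]}'
python3 - <<'E'
from h import *
goal(.5217,-.2338,.1456,115.7)
im=optics.grab_frame("scene"); cv2.imwrite("pics/s18.png",cv2.resize(im[60:160,180:300,::-1],None,fx=6,fy=6,interpolation=cv2.INTER_CUBIC))
im=optics.grab_frame("wrist"); cv2.imwrite("pics/w18.png",im[:,:,::-1])
E
```

```text
clock: 46.15
position: [0.5218, -0.2346, 0.1682]
eef_rot: [0.532, 0.847, 0.0, 0.0]
wrist_force: [0.4, -0.2, -0.1]
opening: 0.0297
clk 46.15 tcp [ 0.5218 -0.2346  0.1682] yaw 115.7 tilt 0.01 open 0.0297 F [ 0.4 -0.2 -0.1]
travel [0.002 0.001 0.075] rot [ 0.  0. -0.] mm 22.6 q6 -0.96
```

View pics/s18.png

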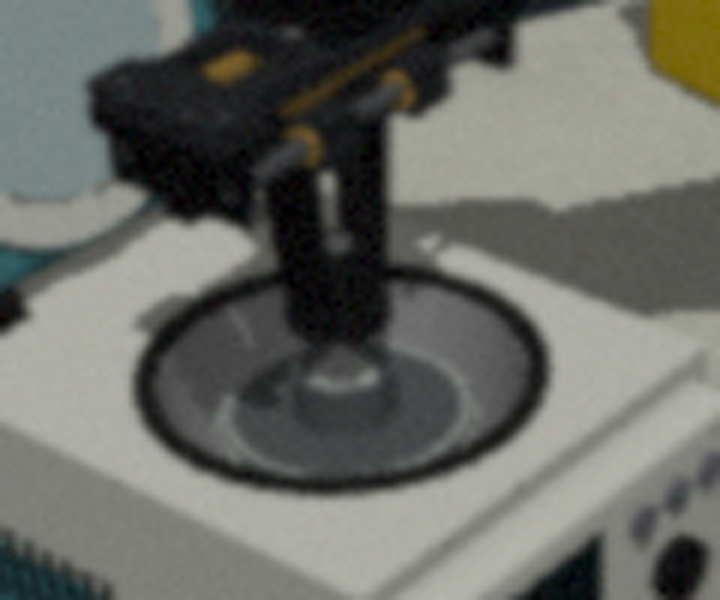

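View pics/w18.png

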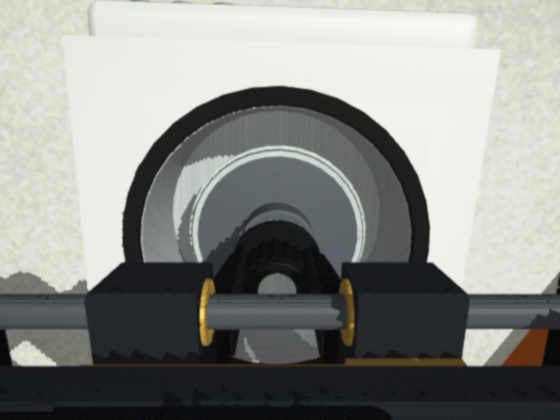

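Knob hangs centred over the collar; lower it slowly.

```bash

python3 -m creep '{"travel":[[0.002,0.001,0.01],[0.002,0.001,0.02],[0.002,0.001,0.03],[0.002,0.001,0.04],[0.002,0.001,0.05],[0.002,0.001,0.06],[0.002,0.001,0.066],[0.002,0.001,0.066]],"rot":[[0,0,0],[0,0,0],[0,0,0],[0,0,0],[0,0,0],[0,0,0],[0,0,0],[0,0,0]]}'
python3 -m creep '{"travel":[[0,0,0.003],[0,0,0.006],[0,0,0.006]],"rot":[[0,0,0],[0,0,0],[0,0,0]]}'
python3 -m creep '{"travel":[[0,0,0.002],[0,0,0.004],[0,0,0.004]],"rot":[[0,0,0],[0,0,0],[0,0,0]]}'
python3 -m creep '{"travel":[[0,0,0.002],[0,0,0.004],[0,0,0.004]],"rot":[[0,0,0],[0,0,0],[0,0,0]]}'
```

```text
clock: 47.25
position: [0.5216, -0.2338, 0.1482]
eef_rot: [0.532, 0.847, -0.0, -0.0]
wrist_force: [-0.5, 1.0, -0.9]
opening: 0.0295
clock: 47.62
position: [0.5217, -0.2338, 0.1465]
eef_rot: [0.532, 0.847, -0.0, -0.0]
wrist_force: [-0.4, 0.5, -1.0]
opening: 0.0294
clock: 48.0
position: [0.5218, -0.2339, 0.1457]
eef_rot: [0.532, 0.847, -0.0, 0.0]
wrist_force: [-0.9, 0.5, 0.6]
opening: 0.0293
clock: 48.38
position: [0.5221, -0.2341, 0.1456]
eef_rot: [0.532, 0.847, -0.0, 0.001]
wrist_force: [-1.8, 1.1, 5.2]
opening: 0.0295
```

Seated at the expected height (0.136 + 0.0096). Release and retreat.

```bash

python3 -m creep '{"travel":[[0,0,-0.004],[0,0,-0.004],[0,0,-0.004],[0,0,-0.004]],"rot":[[0,0,0],[0,0,0],[0,0,0],[0,0,0]]}' -0.1
python3 -m creep '{"travel":[[0,0,-0.03],[0,0,-0.08],[0,0,-0.15],[0,0,-0.25],[0,0,-0.35],[0,0,-0.4],[0,0,-0.4]],"rot":[[0,0,0],[0,0,0],[0,0,0],[0,0,0],[0,0,0],[0,0,0],[0,0,0]]}'
python3 -m creep '{"travel":[[0.1,0,0],[0.25,0,0],[0.45,0,0],[0.65,0,0],[0.8,0,0],[0.8,0,0],[0.8,0,0]],"rot":[[0,0,0],[0,0,0],[0,0,0],[0,0,0],[0,0,0],[0,0,0],[0,0,0]]}'
python3 - <<'E'
from h import *
goal(.5217,-.2338,.1456,115.7)
for n in ("scene","top","wrist"):
    im=optics.grab_frame(n); cv2.imwrite(f"pics/{n}20.png",im[:,:,::-1])
    if n=="scene":
        cv2.imwrite("pics/s20c.png",cv2.resize(im[60:160,180:300,::-1],None,fx=6,fy=6,interpolation=cv2.INTER_CUBIC))
        for z in (.136,.17): print((proj("scene",[.5203,-.2312,z])-[180,60])*6)
E
```

```text
clock: 48.88
position: [0.5216, -0.2338, 0.145]
eef_rot: [0.532, 0.847, -0.0, -0.0]
wrist_force: [0.4, -0.5, -0.3]
opening: 0.043
clock: 49.75
position: [0.5224, -0.2342, 0.2675]
eef_rot: [0.532, 0.847, 0.0, 0.002]
wrist_force: [0.4, -0.1, -0.2]
opening: 0.0431
clock: 50.62
position: [0.4175, -0.0177, 0.2645]
eef_rot: [0.532, 0.847, -0.0, -0.0]
wrist_force: [1.0, -0.4, 1.1]
opening: 0.0425
clk 50.62 tcp [ 0.4175 -0.0177  0.2645] yaw 115.7 tilt 0.07 open 0.0425 F [ 1.  -0.4  1.1]
travel [-0.8    0.001  0.396] rot [-0.001 -0.     0.   ] mm 267.8 q6 -0.62
[344.16289909 359.66956549]
[337.84976952 288.56405592]
```

View pics/scene20.png

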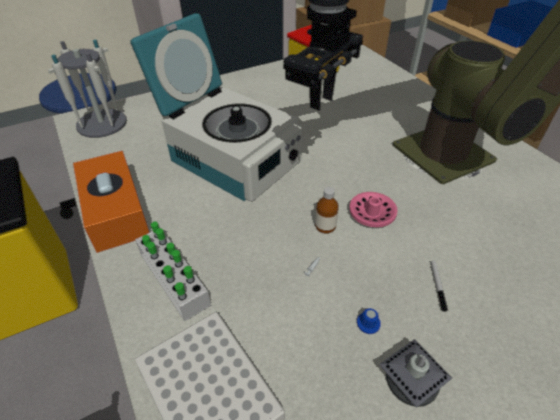

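View pics/top20.png

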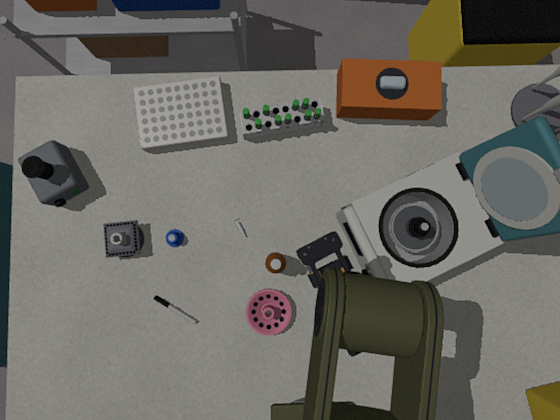

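View pics/s20c.png

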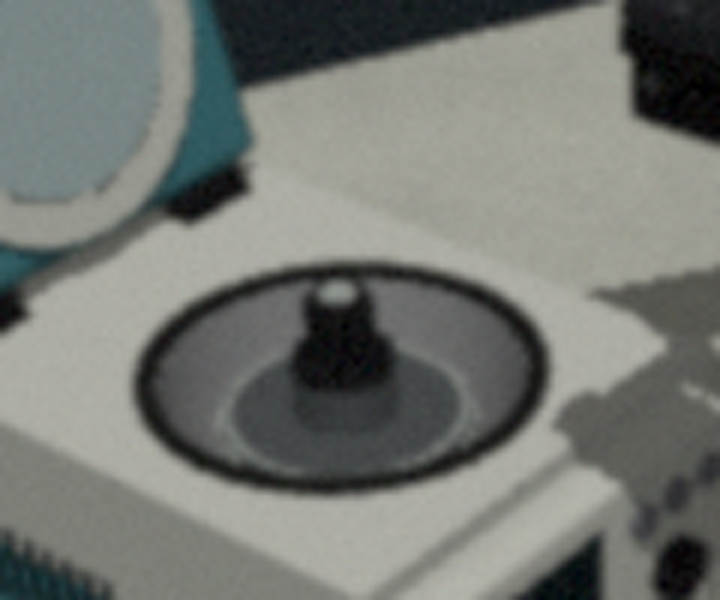

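```bash
python3 -c "
from station import order; print(order.sign_off())"
```

```text
the job is handed in; nothing more can be done
None
```

The centrifuge is changed over to tubes, and I handed the job in at about 51 s of the 138 s allowed. I moved the strip rotor to the stand's post, then fitted the silver twelve-hole rotor, the lid and the black knob on the spindle. The pink rotor and the blue knob were left alone.

**Seating:** each part was lowered until the force showed contact. The tool height then matched the expected seat to within about 0.2 mm for all four parts.

**Last pictures:**
- The knob stands upright and centred on the collar. Its top showed about 3 px from where I predicted in the six-times enlarged crop, about half a camera pixel.
- The lid looked level and centred when I checked it before fitting the knob.
- The strip rotor sits level on its stand.
- The bottle and tube rack are where they were at the start.

**Checks that disagreed:**
- On the first grasp the fingertips touched the strip rotor's body with up to about 20 N. I gripped the hub slightly higher than planned after that.
- The side camera reads about 3 mm differently from the others. I went by the wrist camera and the positions measured while gripping.
- In the one side view of the bare spindle, its thin tip could not be made out. The parts still went on with no sign of jamming.

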